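# Stock the laundromat's supply drawer and lock it

## Robot

A 6-joint arm with a two-finger parallel gripper is mounted at the origin on the work surface. World frame = base frame: x ahead of the robot, y to its left, z up, the work surface at z = 0. Lengths are in m, angles in rad, forces in N, time in s.
With the tool pointing down it reaches from about 0.325 to 0.775 m from the base axis. Payload 9.3 kg.
Tool frame: the origin (TCP) lies midway between the tips of the shut fingers; the grasp point (between the pads) lies 19 mm behind it (ctrl.tcp_to_grasp is the distance from the TCP to the grasp point, in m); x points along the fingers, y is the direction in which the jaws open and shut, and the axes are right-handed (so a half turn about x gives the same grasp; the last joint's range is limited). The gripper opens to 85 mm and grips with 20 to 120 N. Pads are 22 mm wide; open, the fingers measure 114 mm over their backs; the gripper's body (76 mm by 85 mm) begins 54 mm behind the grasp point. The pads swing forward as they close: fully open they stand 13 mm farther back than shut.
Start: joints at [1.156, 0.259, 0.021, 1.334, 0, 1.418], TCP at [0.142, 0.531, 0.231] pointing down, gripper open.
Joint ranges: [-3.04, 3.04], [-0.91, 1.82], [-1.04, 1.36], [-1.92, 1.95], [-1.52, 1.45], [-3.14, 3.14]. Speed limits (rad/s): [2.22, 2.22, 2.79, 3.14, 3.14, 3.14].

## Interface

Orientations are given as a rotation vector (axis times angle).
In Python, from rig import ctrl, camera, trace gives the robot as it stands.
- The arm moves only by the tool apply_moves, never from a script. Its argument "moves" is a list of rows, each an object with "translation": the shift along the world's x, y, z in mm, a list of three; "yaw": the turn about the world's z in degrees; "gripper": the finger opening in mm, from 0 to 85.4. A call has 1 to 10 rows; each row shifts and turns the pose as measured when the row begins; what a row does not reach is not made up. A row lasts 1/8 s, in which the tool goes at most 62.5 mm and 10.7 degrees, less where a joint would pass 70% of its speed; a pose out of reach is approached as far as the arm can. A call with a gripper value outside its range is refused whole. The fingers move at their own pace and stop on an object; "newtons" is the grip in N (left out, the last holds). Time passes only in rows, so rows that do not move let the fingers close. It gives the time, the measured TCP pose, the force and the opening at its end, in the units of the state.
- ctrl.state(): the state, without advancing time (a new reading comes with each control period).
- camera(name): name is "side" or "top"; returns a dict with "img" (480x640x3 uint8, red, green, blue), "z_map" (480x640 float32, m along the optical axis (not along the pixel's ray), 0 where there is no reading), "vfov" (degrees; the focal length in pixels is half the picture's height over the tangent of half this angle, whatever the lens; pixels are square), "cx", "cy" (the principal point, pixels), "dist_coeffs" ([k1, k2, p1, p2, k3] as OpenCV has them; the pictures are not rectified), "R" (3x3) and "t" (3): a world point X has camera coordinates R X + t. Camera axes: x right, y down, z forward; pixel columns grow to the right and rows downward; lengths in m; the calibration is good to about 2 mm. A picture is of the moment at which its call begins.
- ctrl.sign_off(): hands the job in, once; it reports no verdict.
Trained networks look in the newest picture that a camera, given by its name, has taken for a name from the list of things; names that differ only in an ending like _2 or _b are one class to them, and where a whole thing is asked for, a point or a joint stands for the part that bears it (a point fixed in the world has none). Each returns a list of dicts, best first, with "score" (0 to 1); they miss things now and then, are a little off and sometimes report something else, mostly with a low value. They report only what shows in the picture. A call takes as long as a camera call. They do not tell look-alikes from the thing itself.
- trace(camera, query): "mask" (480x640 bool, what is visible of it) and "box" ([left, top, right, bottom] in pixels, round what is visible of it).
The state is a dict: "t": time; "q": joint angles; "dq": joint speeds; "effort": joint torques, N m; "eef_pos": TCP position; "eef_rot": TCP orientation; "wrist_force": force on the tool from outside, world axes, zero at the start; "wrist_torque": the same for the moment, N m; "width": finger opening in m.
Only numpy, scipy, OpenCV 4.12 (cv2) and the standard library are available. Lean on these libraries where they do the work, as an engineer would, in place of code of your own. Each camera call takes 0.05 s, during which the arm holds its last target.

## Task

Get the supply drawer ready for opening time: pull it well open, stand the plywood divider fully down in the two slots in the middle of the drawer, and put every carton on the counter into the left half (seen from the robot) and every tub into the right half. Then push the drawer fully shut and, only once it is shut, turn the lock knob on top of the unit clockwise to its stop; leave the coin cup and the roll of tape where they are.

Things in the scene. Friction and masses are not known exactly. Their poses are not given: they have to be found in the camera images.
- drawer (a joint): the drawer of the grey counter-top stock unit: 0 = fully shut, grows as it is pulled out towards the robot, to 0.176 m fully open. Slides with about 1.5 N of friction and stays where it is left.
- bay (a point): centre of the drawer's inner floor; moves with it. x points into the unit (drawer opens along -x), y to the left seen from the robot, z up. Loading bay 172 long (x) by 270 wide (y), floor 18 above the counter; side and rear walls 6 thick, 52 high. Drawer front 14 thick, inner face at x = -86, top edge 76 above the floor.
- unit: grey steel counter-top stock unit, fixed, 242 deep (x), 310 wide (y), top 95 above the counter, white drawer front facing the robot; origin: centre of its underside; x, y as the bay's. With the drawer fully open the whole bay is clear of the unit's top; to shut, contents must stay below 65 above the bay's floor.
- slot_front (a point): foot of the divider slot in the drawer's front wall, at the wall, on the floor, at bay y = 0 (x = -86). The slot is a pair of upright plastic ribs that stand 16 out from the wall with a 12 wide gap up to 30 above the floor, then flaring to about 35 wide at 45 above it. A matching slot is in the rear wall (bay x = +86, y = 0).
- handle (a point): middle of the drawer's handle, a level round steel bar, 10 diameter, 120 long along the bay's y, 85 above the counter; its axis is 35 from the outer face of the drawer front and 10 lower than the unit's top (room for a finger between, from above). Moves with the drawer; axes like the bay's.
- lock (a joint): quarter-turn lock knob on top of the unit near its front right corner: 0 to 0.2 = unlocked as found, grows as it is turned clockwise seen from above, stop at 1.45 rad = locked. Stays where it is left. (It drops a bolt; the bolt itself is not modelled, so the knob turns easily, about 0.04 N m.)
- lock_grip (a point): on the knob's vertical axis, 26 above the unit's top (121 above the counter). The knob's grip is a black upright bar 56 long (along this point's x), 14 wide (its y), from 8 to 40 above the unit's top, on a steel disc of 44 diameter. The point turns with the knob; at 0 its x is parallel to the bay's x.
- divider: plywood panel 166 long (its x), 8 thick (its y), 58 high (z, up), 0.11 kg; origin: middle of its lower edge. Starts upright in the black stand. Fits between the drawer's front and rear walls with 3 to spare at each end, its ends in the two slots, its lower edge on the floor.
- stand: black plastic stand fixed to the counter, 140 by 50, with four posts (at x = +-60, 42 above the counter) that hold the divider upright on its 8 thick base; origin: centre of its underside; its x runs along the divider.
- carton1: brown cardboard carton with a pale band, 72 (x) by 42 (y) by 36 (z), lying flat, 0.11 to 0.22 kg; origin: its centre. May be absent.
- carton2: brown cardboard carton with a pale band, 72 (x) by 42 (y) by 36 (z), lying flat, 0.11 to 0.22 kg; origin: its centre. May be absent.
- tub1: round white plastic tub with a white lid over a grey band, 52 diameter, 56 high (z), standing, 0.1 to 0.21 kg; origin: its centre. May be absent.
- tub2: round white plastic tub with a white lid over a grey band, 52 diameter, 56 high (z), standing, 0.1 to 0.21 kg; origin: its centre. May be absent.
- tub3: round white plastic tub with a white lid over a grey band, 52 diameter, 56 high (z), standing, 0.1 to 0.21 kg; origin: its centre. May be absent.
- cup: low white ceramic cup for coins, 72 wide, 50 high, standing among the stock; origin: centre of its underside. Bystander.
- tape: roll of grey tape lying flat at the back, 80 diameter, 48 high. Bystander.
Things that resemble listed ones, but are neither listed nor needed, are in the scene too. What is shaped like the tub1 but turquoise is not meant. Leave any red look-alike of the tub2 alone.

How it is judged:
On the way, in this order (a step that is already met when the one before it is completed fails the run):
1. the drawer is pulled well open (over 130 mm) (value of joint drawer above 0.13 m), for 0.2 s.
2. the divider stands fully down in its two slots (z of divider in the frame of bay between -0.006 and 0.008 m and y of divider in the frame of bay between -0.006 and 0.006 m and x of divider in the frame of bay between -0.012 and 0.012 m and angle between divider's own z axis and vertical below 0.15 rad and angle between the x axis of divider and the x axis of bay, either way round below 0.08 rad), for 0.2 s.
3. divider, cartons (left) and tubs (right) are in the drawer and it is pushed fully shut, still unlocked (all of step 2 and y of carton1 in the frame of bay between 0.012 and 0.135 m and x of carton1 in the frame of bay between -0.086 and 0.086 m and z of carton1 in the frame of bay between 0 and 0.06 m and y of carton2 in the frame of bay between 0.012 and 0.135 m and x of carton2 in the frame of bay between -0.086 and 0.086 m and z of carton2 in the frame of bay between 0 and 0.06 m and y of tub1 in the frame of bay between -0.135 and -0.012 m and x of tub1 in the frame of bay between -0.086 and 0.086 m and z of tub1 in the frame of bay between 0 and 0.06 m and y of tub2 in the frame of bay between -0.135 and -0.012 m and x of tub2 in the frame of bay between -0.086 and 0.086 m and z of tub2 in the frame of bay between 0 and 0.06 m and y of tub3 in the frame of bay between -0.135 and -0.012 m and x of tub3 in the frame of bay between -0.086 and 0.086 m and z of tub3 in the frame of bay between 0 and 0.06 m and value of joint drawer below 0.01 m and value of joint lock below 0.6 rad), for 0.2 s.
4. the lock knob is turned clockwise to its stop (value of joint drawer below 0.01 m and value of joint lock above 1.2 rad), for 0.2 s.
At the end, for the whole second after the job is handed in: Drawer shut to within 10 mm, knob beyond 1.2 rad; divider upright in its slots, lower edge within 8 mm of the floor; the centre of each carton present in the left half of the bay and of each tub in the right half, 12 mm or more past the middle; all at rest (all of step 2 and all of step 4 and y of carton1 in the frame of bay between 0.012 and 0.135 m and x of carton1 in the frame of bay between -0.086 and 0.086 m and z of carton1 in the frame of bay between 0 and 0.06 m and y of carton2 in the frame of bay between 0.012 and 0.135 m and x of carton2 in the frame of bay between -0.086 and 0.086 m and z of carton2 in the frame of bay between 0 and 0.06 m and y of tub1 in the frame of bay between -0.135 and -0.012 m and x of tub1 in the frame of bay between -0.086 and 0.086 m and z of tub1 in the frame of bay between 0 and 0.06 m and y of tub2 in the frame of bay between -0.135 and -0.012 m and x of tub2 in the frame of bay between -0.086 and 0.086 m and z of tub2 in the frame of bay between 0 and 0.06 m and y of tub3 in the frame of bay between -0.135 and -0.012 m and x of tub3 in the frame of bay between -0.086 and 0.086 m and z of tub3 in the frame of bay between 0 and 0.06 m and linear speed of each of carton1, carton2, tub1, tub2, tub3, divider below 0.03 m/s); the robot touches nothing.
It fails at once if a bystander (cup, tape) is moved by more than 60 mm (distance of any of cup, tape from where it was at the start of the episode above 0.06 m).
Of carton1, carton2, tub1, tub2, tub3 only 3 to 5 are there at a start; the rules pass over those that are not, and their reading is None.
At some moment in a run one of carton1, carton2, tub1, tub2, tub3 may be knocked a few centimetres aside while the robot is not near it.
It also fails if it takes over 210 s, if anything falls off the work surface, if the arm or the gripper's body presses on something with over 40 N, if the wrist force passes 120 N, or if a joint passes its speed limit or range.

## Working session

There is one attempt and no reset: what is moved stays moved. The work goes in short steps, Python scripts to look and compute and a tool call to move; the robot and the scene stay as the last step left them, time stands still between calls to the robot, and variables do not carry over. Pictures are saved under pics/ and viewed, and the job is handed in when it is done.

Besides the shell and the picture viewer there is one more tool, called after ">>>" as name(argument=value, ...) on one line, values as JSON. apply_moves: Moves the arm, as the interface text tells. Its arguments: {"type":"object","properties":{"moves":{"type":"array"},"newtons":{"type":"number"}},"required":["moves"]}

```bash
ls; mkdir -p pics; python3 - <<'E'
from rig import ctrl,camera,trace
import cv2
print(ctrl.state(), ctrl.tcp_to_grasp)
for n in("top","side"):
    c=camera(n); print(n,c['vfov'],c['cx'],c['cy'],c['dist_coeffs'],c['R'],c['t'])
    cv2.imwrite(f'pics/{n}0.png',c['img'][:,:,::-1])
E
```

```text
pics
{'t': 0.0, 'q': array([1.15640711e+00, 2.59188172e-01, 2.07107403e-02, 1.33370472e+00,
       2.56730103e-05, 1.41819990e+00]), 'dq': array([-9.71875035e-05, -1.40049726e-03, -1.54750247e-04, -3.42674038e-05,
        6.10288768e-04,  1.89271273e-04]), 'effort': array([ 1.18083368e-03, -5.55632901e+01,  3.44536686e+01,  1.37185762e-02,
       -2.67060368e-04,  1.82347470e-07]), 'eef_pos': array([0.14221804, 0.53097912, 0.23064828]), 'eef_rot': array([ 0.20447529,  1.56142176, -0.20655896]), 'wrist_force': array([ 0.18558393,  0.37192748, -0.1666601 ]), 'wrist_torque': array([-0.00017371,  0.04631386, -0.03095829]), 'width': 0.08562443243851663} 0.0187
top 51.98666876122148 328.13852390006133 237.07217144963602 [-0.0435614  0.         0.         0.         0.       ] [[ 0.01768432 -0.99975615 -0.01322537]
 [-0.99486328 -0.01627609 -0.09991066]
 [ 0.09967104  0.01492429 -0.99490851]] [-0.06955438  0.53062667  1.09187031]
side 54.91998994963424 310.3120026241623 239.05395130804914 [0.02112772 0.         0.         0.         0.        ] [[-0.96303387 -0.26863181  0.02006803]
 [-0.16440731  0.52710898 -0.83374238]
 [ 0.21339168 -0.80622148 -0.55178883]] [0.4683166  0.19604052 0.87263217]
```

View pics/top0.png

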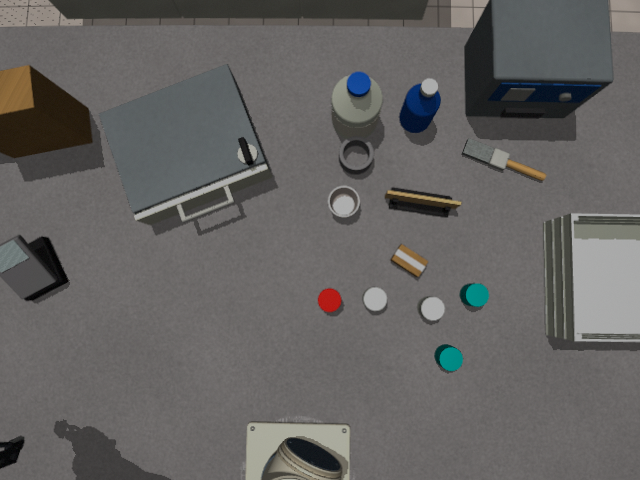

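View pics/side0.png

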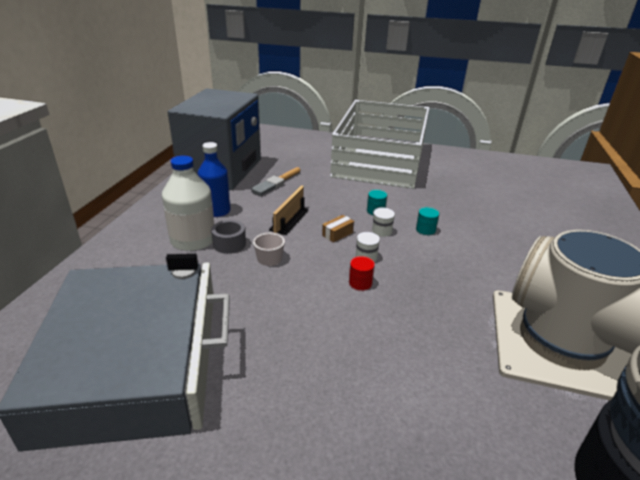

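The top picture shows the unit at upper left (handle about (205,203), knob (247,150)) and the divider in its stand at (423,200). There is one carton at (410,260), and white tubs at (375,299) and (432,308). The cup is at (344,203) and the tape at (357,155). The turquoise and red pieces are decoys. Next I measure them.

```bash
cat > h.py <<'E'
import numpy as np,cv2
from rig import ctrl,camera,trace
def cloud(c):
    f=240/np.tan(np.radians(c['vfov']/2))
    K=np.array([[f,0,c['cx']],[0,f,c['cy']],[0,0,1.]])
    uv=np.stack(np.meshgrid(np.arange(640.),np.arange(480.)),-1).reshape(-1,1,2)
    n=cv2.undistortPoints(uv,K,np.array(c['dist_coeffs'],float)).reshape(480,640,2)
    z=c['z_map'].astype(float)
    P=np.dstack([n*z[...,None],z])
    W=(P-np.array(c['t']))@np.array(c['R'])
    W[z<=0]=np.nan
    return W
def ray(c,u,v,h):
    f=240/np.tan(np.radians(c['vfov']/2))
    K=np.array([[f,0,c['cx']],[0,f,c['cy']],[0,0,1.]])
    n=cv2.undistortPoints(np.array([[[float(u),float(v)]]]),K,np.array(c['dist_coeffs'],float)).ravel()
    R=np.array(c['R']);o=-R.T@c['t'];d=R.T@np.r_[n,1]
    return o+d*(h-o[2])/d[2]
def rect(P):
    (cx,cy),(w,h),a=cv2.minAreaRect((P[:,:2]*1000).astype(np.float32))
    return np.round([cx,cy,w,h,a],1)
E
python3 - <<'E'
from h import *
for cam in("top","side"):
    c=camera(cam);W=cloud(c)
    for q in["carton1","tub1","divider","stand","cup","tape","handle","lock_grip","unit"]:
        for d in trace(cam,q):
            if d['score']<.3: continue
            P=W[d['mask']];P=P[np.isfinite(P[:,0])]
            zt=np.percentile(P[:,2],97);T=P[P[:,2]>zt-.006]
            print(cam,q,round(d['score'],2),np.round(d['box']),'z',round(zt*1000,1),'top rect',rect(T) if len(T)>4 else '',len(T))
E
```

```text
top carton1 0.93 [393. 246. 426. 277.] z 39.0 top rect [ 481.5 -243.8   70.4   41.9   56.5] 514
top tub1 0.9 [433. 343. 462. 372.] z 59.5 top rect [ 268.7 -330.8   50.3   49.3   45.3] 377
top tub1 0.87 [361. 287. 389. 312.] z 58.8 top rect [ 395.7 -166.7   45.7   50.5    1. ] 367
top tub1 0.86 [459. 286. 487. 304.] z 59.4 top rect [ 408.2 -388.3   49.9   49.3   67.8] 366
top tub1 0.63 [412. 295. 445. 321.] z 59.3 top rect [ 378.1 -289.8   49.2   50.1   88.5] 377
top tub1 0.63 [320. 288. 343. 311.] z 59.1 top rect [390.7 -66.3  47.9  50.3   1. ] 376
top divider 0.62 [387. 192. 460. 211.] z 68.3 top rect [ 619.1 -269.2  160.6    9.    81.8] 227
top stand 0.96 [386. 187. 450. 217.] z 42.3 top rect [ 619.2 -271.1  131.1   30.4   81.7] 77
top stand 0.55 [133. 165. 273. 225.] z 95.7 top rect [601.4 208.9  55.  307.9  22.5] 978
top cup 0.98 [331. 188. 358. 219.] z 51.1 top rect [611.3 -95.   68.6  67.3   1.1] 165
top cup 0.63 [234. 138. 259. 166.] z 136.9 top rect [703.1 116.8  55.1  13.4  20.1] 163
top tape 0.62 [338. 138. 372. 173.] z 50.6 top rect [ 7.218e+02 -1.207e+02  7.720e+01  7.730
[... 1366 characters left out ...]
40.2 top rect [ 608.5 -266.9  130.3    9.4   80.5] 30
side cup 0.88 [252. 230. 285. 266.] z 50.2 top rect [610.4 -92.5  68.4  72.4  21.2] 191
side tape 0.83 [212. 217. 248. 254.] z 48.6 top rect [ 722.1 -118.9   79.5   77.    77.9] 281
side handle 0.56 [186. 267. 229. 427.] z 95.6 top rect [601.7 212.4  53.7 306.9  22. ] 1404
side handle 0.52 [167. 256. 198. 280.] z 135.6 top rect [702.9 119.2  54.6  14.7  18.4] 183
side lock_grip 0.74 [167. 254. 197. 283.] z 135.5 top rect [702.7 119.1  55.   14.7  18.4] 188
side lock_grip 0.52 [186. 263. 226. 428.] z 95.6 top rect [602.  211.7  53.7 308.4  22. ] 1398
side unit 0.74 [  0. 254. 230. 452.] z 97.9 top rect [717.8 258.  296.6 313.9  22.5] 22556
```

```bash
cat >> h.py <<'E'
from scipy.spatial.transform import Rotation as Ro
def st():
    s=ctrl.state();R=Ro.from_rotvec(s['eef_rot']).as_matrix()
    print('t',round(s['t'],2),'pos',np.round(s['eef_pos']*1000,1),'x',np.round(R[:,0],3),'jawdeg',round(np.degrees(np.arctan2(R[1,1],R[0,1])),1),'q',np.round(s['q'],2),'F',np.round(s['wrist_force'],1),'w',round(s['width']*1000,1))
E
python3 - <<'E'
from h import *
st()
c=camera('top');W=cloud(c)
a=np.radians(22.4);ex=np.array([np.cos(a),np.sin(a)]);ey=np.array([-ex[1],ex[0]])
for cam in("top","side"):
    c=camera(cam);W=cloud(c).reshape(-1,3);W=W[np.isfinite(W[:,0])]
    Z=W[(W[:,2]>.075)&(W[:,2]<.11)&(W[:,0]>.45)&(W[:,1]>.02)&(W[:,1]<.5)]
    u=Z[:,:2]@ex;v=Z[:,:2]@ey
    print(cam,len(Z),rect(Z[(Z[:,2]>.093)]))
    hst,e=np.histogram(u,np.arange(.5,1,.005));print([(round(x,3),n) for x,n in zip(e,hst) if n])
    print('v pct',np.percentile(v,[0,1,50,99,100]))
    H=u<u.min()+.012
    print('handle u',np.percentile(u[H],[0,10,50,90]),'v',v[H].min(),v[H].max(), 'z',Z[H,2].max())
E
```

```text
t 1.1 pos [142.3 531.2 231.3] x [ 0. -0. -1.] jawdeg 75.0 q [ 1.16  0.26  0.02  1.33 -0.    1.42] F [0.5 0.4 0.1] w 85.3
top 16277 [716.3 257.6 295.4 310.4  22.2]
[(np.float64(0.605), np.int64(56)), (np.float64(0.61), np.int64(140)), (np.float64(0.615), np.int64(76)), (np.float64(0.62), np.int64(23)), (np.float64(0.625), np.int64(25)), (np.float64(0.63), np.int64(24)), (np.float64(0.635), np.int64(25)), (np.float64(0.64), np.int64(24)), (np.float64(0.645), np.int64(373)), (np.float64(0.65), np.int64(341)), (np.float64(0.655), np.int64(319)), (np.float64(0.66), np.int64(124)), (np.float64(0.665), np.int64(390)), (np.float64(0.67), np.int64(303)), (np.float64(0.675), np.int64(321)), (np.float64(0.68), np.int64(303)), (np.float64(0.685), np.int64(295)), (np.float64(0.69), np.int64(310)), (np.float64(0.695), np.int64(303)), (np.float64(0.7), np.int64(296)), (np.float64(0.705), np.int64(292)), (np.float64(0.71), np.int64(291)), (np.float64(0.715), np.int64(299)), (np.float64(0.72), np.int64(291)), (np.float64(0.725), np.int64(296)), (np.float64(0.73), np.int64(297)), (np.float64(0.735), n
[... 3163 characters left out ...]
, np.int64(483)), (np.float64(0.845), np.int64(475)), (np.float64(0.85), np.int64(502)), (np.float64(0.855), np.int64(478)), (np.float64(0.86), np.int64(501)), (np.float64(0.865), np.int64(467)), (np.float64(0.87), np.int64(494)), (np.float64(0.875), np.int64(500)), (np.float64(0.88), np.int64(506)), (np.float64(0.885), np.int64(498)), (np.float64(0.89), np.int64(495)), (np.float64(0.895), np.int64(496)), (np.float64(0.9), np.int64(514)), (np.float64(0.905), np.int64(340)), (np.float64(0.91), np.int64(3))]
v pct [-0.1912415  -0.18083554  0.01594777  0.12038033  0.12246088]
handle u [0.60949477 0.61034569 0.61457741 0.61884878] v -0.09574133204284282 0.026931862081296252 z 0.09276906072629476
```

>>> apply_moves(moves=[{"translation": [48.7,-36.5,0],"yaw": -5.8,"gripper": 30},{"translation": [48.7,-36.5,0],"yaw": -5.8,"gripper": 30},{"translation": [48.7,-36.5,0],"yaw": -5.8,"gripper": 30},{"translation": [48.7,-36.5,0],"yaw": -5.8,"gripper": 30},{"translation": [48.7,-36.5,0],"yaw": -5.8,"gripper": 30},{"translation": [48.7,-36.5,0],"yaw": -5.8,"gripper": 30},{"translation": [48.7,-36.5,0],"yaw": -5.8,"gripper": 30},{"translation": [48.7,-36.5,0],"yaw": -5.8,"gripper": 30},{"translation": [48.7,-36.5,0],"yaw": -6,"gripper": 30}])

```text
t: 2.38
eef_pos: [0.5881, 0.1947, 0.232]
eef_rot: [0.932, 1.361, -0.926]
wrist_force: [0.8, 0.5, 0.2]
width: 0.0301
```

```bash
python3 -c "from h import *;st()"
```

```text
t 2.38 pos [588.1 194.7 232. ] x [ 0.004  0.002 -1.   ] jawdeg 21.4 q [0.18 0.38 0.2  1.39 0.   1.38] F [0.8 0.5 0.2] w 30.1
```

>>> apply_moves(moves=[{"translation": [0,0,0],"yaw": 0,"gripper": 30},{"translation": [-8,7,-40],"yaw": 1,"gripper": 30},{"translation": [0,0,-50],"yaw": 0,"gripper": 30},{"translation": [0,0,0],"yaw": 0,"gripper": 30}])

```text
t: 2.88
eef_pos: [0.5824, 0.199, 0.1392]
eef_rot: [0.923, 1.365, -0.917]
wrist_force: [-0.2, -0.8, 0.9]
width: 0.03
```

```bash
python3 -c "
from h import *;st()
cv2.imwrite('pics/t1.png',camera('top')['img'][100:300,100:400,::-1].repeat(2,0).repeat(2,1))"
```

```text
t 2.88 pos [582.4 199.  139.2] x [ 0.004  0.002 -1.   ] jawdeg 22.1 q [0.19 0.4  0.   1.16 0.   1.38] F [-0.2 -0.8  0.9] w 30.0
```

>>> apply_moves(moves=[{"translation": [-2,3,-36],"yaw": 0.3,"gripper": 30},{"translation": [0,0,-18],"yaw": 0,"gripper": 30},{"translation": [0,0,-16],"yaw": 0,"gripper": 30},{"translation": [0,0,0],"yaw": 0,"gripper": 30}])

```text
t: 3.42
eef_pos: [0.5858, 0.2048, 0.08]
eef_rot: [0.925, 1.356, -0.899]
wrist_force: [0.4, -0.8, 0.1]
width: 0.0299
```

```bash
python3 -c "
from h import *;st()
cv2.imwrite('pics/t2.png',camera('side')['img'][200:450,50:350,::-1].repeat(2,0).repeat(2,1))"
```

```text
t 3.42 pos [585.8 204.8  80. ] x [ 0.021  0.006 -1.   ] jawdeg 22.6 q [ 0.2   0.44 -0.1   1.01  0.    1.38] F [ 0.4 -0.8  0.1] w 29.9
```

View pics/t2.png

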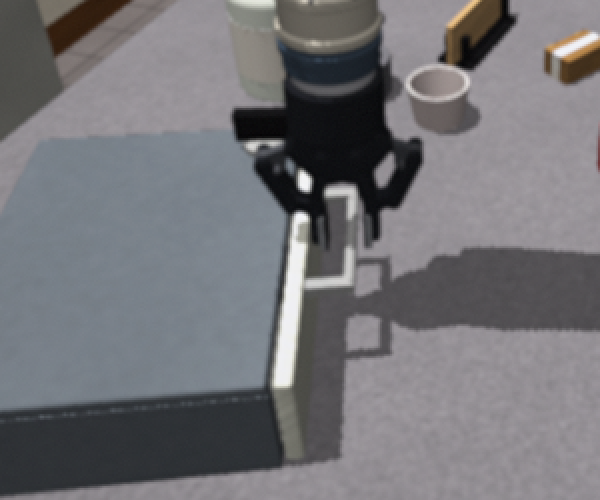

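The side view shows the handle bar passing between the fingers, at about (350,230) in the enlarged crop. I close on it.

>>> apply_moves(moves=[{"translation": [-5,-3,-12],"yaw": 0,"gripper": 30},{"translation": [0,0,0],"yaw": 0,"gripper": 0},{"translation": [0,0,0],"yaw": 0,"gripper": 0},{"translation": [0,0,0],"yaw": 0,"gripper": 0},{"translation": [0,0,0],"yaw": 0,"gripper": 0}], newtons=40)

```text
t: 4.1
eef_pos: [0.5821, 0.202, 0.0704]
eef_rot: [0.928, 1.353, -0.896]
wrist_force: [0.3, 0.5, -2.0]
width: 0.0083
```

```bash
python3 -c "from h import *;st()"
```

```text
t 4.1 pos [582.1 202.   70.4] x [ 0.025  0.007 -1.   ] jawdeg 22.6 q [ 0.2   0.44 -0.13  0.98  0.    1.37] F [ 0.3  0.5 -2. ] w 8.3
```

>>> apply_moves(moves=[{"translation": [-15.8,-6.5,0],"yaw": 0,"gripper": 0},{"translation": [-15.8,-6.5,0],"yaw": 0,"gripper": 0},{"translation": [-15.8,-6.5,0],"yaw": 0,"gripper": 0},{"translation": [-15.8,-6.5,0],"yaw": 0,"gripper": 0},{"translation": [-15.8,-6.5,0],"yaw": 0,"gripper": 0},{"translation": [-15.8,-6.5,0],"yaw": 0,"gripper": 0},{"translation": [-15.8,-6.5,0],"yaw": 0,"gripper": 0},{"translation": [-15.8,-6.5,0],"yaw": 0,"gripper": 0},{"translation": [-15.8,-6.5,0],"yaw": 0,"gripper": 0},{"translation": [-15.8,-6.5,0],"yaw": 0,"gripper": 0}])

```text
t: 5.35
eef_pos: [0.4238, 0.1365, 0.0703]
eef_rot: [0.932, 1.348, -0.889]
wrist_force: [16.0, 5.2, -1.2]
width: 0.0078
```

```bash
python3 -c "from h import *;st()"
```

```text
t 5.35 pos [423.8 136.5  70.3] x [ 0.032  0.01  -0.999] jawdeg 22.6 q [ 0.12  0.18 -0.53  0.83  0.01  1.29] F [16.   5.2 -1.2] w 7.8
```

>>> apply_moves(moves=[{"translation": [0,0,0],"yaw": 0,"gripper": 30},{"translation": [0,0,0],"yaw": 0,"gripper": 30},{"translation": [0,0,0],"yaw": 0,"gripper": 30},{"translation": [0,0,30],"yaw": 0,"gripper": 30},{"translation": [0,0,50],"yaw": 0,"gripper": 30},{"translation": [0,0,50],"yaw": 0,"gripper": 60},{"translation": [20,-60,0],"yaw": -10,"gripper": 60},{"translation": [20,-60,0],"yaw": -10,"gripper": 60},{"translation": [20,-55,0],"yaw": -10,"gripper": 60},{"translation": [0,0,0],"yaw": 0,"gripper": 60}])

```text
t: 6.6
eef_pos: [0.4827, -0.0428, 0.2053]
eef_rot: [1.322, 1.111, -1.29]
wrist_force: [0.0, 0.2, 0.3]
width: 0.0601
```

```bash
cat > scan.py <<'E'
from h import *
import sys
st()
for cam in("top","side"):
    c=camera(cam);W=cloud(c)
    cv2.imwrite(f'pics/{cam}{sys.argv[1]}.png',c['img'][:,:,::-1])
    for q in["carton1","tub1","divider","cup","tape"]:
        for d in trace(cam,q):
            if d['score']<.4: continue
            P=W[d['mask']];P=P[np.isfinite(P[:,0])]
            zt=np.percentile(P[:,2],97);T=P[P[:,2]>zt-.006]
            print(cam,q,round(d['score'],2),np.round(d['box']),'z',round(zt*1000,1),rect(T) if len(T)>4 else '',c['img'][d['mask']].mean(0).round())
E
python3 scan.py 2
```

```text
t 6.6 pos [482.7 -42.8 205.3] x [ 0.032 -0.008 -0.999] jawdeg -8.0 q [-0.26  0.14 -0.21  1.2   0.    1.45] F [0.  0.2 0.3] w 60.1
top carton1 0.87 [389. 246. 427. 278.] z 39.4 [ 482.  -243.9   70.1   42.2   57.3] [130. 111.  86.]
top carton1 0.74 [340. 137. 375. 175.] z 50.3 [ 722.1 -121.6   77.3   77.9   65.7] [65. 64. 64.]
top tub1 0.83 [460. 286. 490. 306.] z 58.5 [ 408.6 -387.4   50.3   48.7   11.7] [  7. 107. 103.]
top tub1 0.76 [331. 289. 342. 312.] z 59.0 [388.1 -77.9  24.   46.2  75. ] [108.  18.  15.]
top tub1 0.72 [361. 289. 389. 309.] z 59.2 [ 395.3 -166.4   47.9   47.9   57.4] [153. 154. 152.]
top tub1 0.71 [432. 342. 462. 374.] z 59.6 [ 269.4 -330.    49.1   50.1    2.9] [  2. 111. 107.]
top tub1 0.61 [415. 295. 446. 321.] z 58.7 [ 377.8 -290.4   49.    50.7   79.7] [141. 141. 140.]
top divider 0.59 [ 98.  65. 270. 297.] z 98.1 [620.4 211.6 514.4 320.1  23.3] [102. 105. 104.]
top divider 0.56 [386. 190. 460. 212.] z 68.0 [ 619.1 -269.7  161.4    8.9   81.8] [92. 78. 52.]
top cup 0.91 [326. 186. 361. 214.] z 51.3 [574.1 -94.3 143.8  69.6   0.6] [119. 117. 114.]
top tape 0
[... 254 characters left out ...]
0.5    4.2] [ 13. 102. 102.]
side tub1 0.68 [369. 210. 395. 239.] z 56.5 [ 376.2 -288.4   50.    46.9   68.4] [146. 147. 145.]
side tub1 0.62 [358. 232. 377. 261.] z 57.1 [ 395.9 -163.8   45.8   50.5   10.1] [150. 150. 149.]
side tub1 0.62 [350. 258. 373. 295.] z 57.0 [391.5 -63.6  49.7  51.3  54.5] [104.  12.  11.]
side tub1 0.56 [367. 191. 386. 215.] z 56.8 [ 407.4 -384.    46.1   48.5   76.1] [ 12. 109. 109.]
side divider 0.78 [273. 188. 307. 233.] z 66.2 [ 595.7 -174.2   65.3  312.3   17.7] [99. 80. 55.]
side cup 0.85 [254. 231. 283. 264.] z 50.1 [610.7 -92.9  68.1  72.3  20.7] [126. 118. 117.]
side tape 0.95 [211. 217. 246. 256.] z 48.6 [ 723.4 -119.7   75.4   82.9   24.9] [65. 64. 67.]
```

View pics/top2.png

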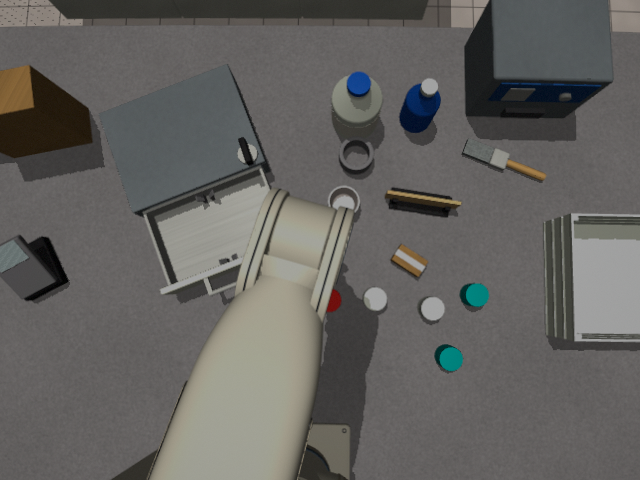

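The drawer stands open: the rear slot is at (207,198) and the front slot at (228,261). Next is the divider.

>>> apply_moves(moves=[{"translation": [27,-45,0],"yaw": 0,"gripper": 45},{"translation": [27,-45,0],"yaw": 0,"gripper": 45},{"translation": [27,-45,0],"yaw": 0,"gripper": 45},{"translation": [27,-45,0],"yaw": 0,"gripper": 45},{"translation": [27,-45,-30],"yaw": 0,"gripper": 45},{"translation": [0,0,-30],"yaw": 0,"gripper": 45},{"translation": [0,0,0],"yaw": 0,"gripper": 45}])

```text
t: 8.07
eef_pos: [0.6205, -0.2705, 0.1443]
eef_rot: [1.315, 1.115, -1.279]
wrist_force: [-0.4, 0.6, 0.3]
width: 0.045
```

```bash
cat > bay.py <<'E'
from h import *
st()
for cam in("top","side"):
    c=camera(cam);W=cloud(c)
    a=np.radians(22.4);ex=np.array([np.cos(a),np.sin(a)]);ey=np.array([-ex[1],ex[0]])
    u=W[...,:2]@ex;v=W[...,:2]@ey;z=W[...,2]
    m=(u<.55)&(u>.4)&(v>-.2)&(v<.15)&(z>.015)&(z<.11)
    if cam=='top':
        f=(u>.43)&(z>.085)&(z<.1)&(u<.55)&(v>-.2)&(v<.13)  # front top edge
    # front top edge
    F=m&(z>.088)
    print(cam,'front edge',rect(W[F]),'u',np.percentile(u[F],[1,10,50,90,99]).round(4),'v',np.percentile(v[F],[.5,99.5]).round(4))
    H=m&(z>.07)&(u<.46)&(v<.05)&(v>-.12); print('handle u',np.percentile(u[H],[1,20,50]).round(4))
    img=c['img'];cv2.imwrite(f'pics/bay_{cam}.png',cv2.resize(img[150:320,100:320,::-1] if cam=='top' else img[230:470,40:360,::-1],None,fx=2.4,fy=2.4,interpolation=cv2.INTER_CUBIC))
    # ribs
    B=(u>.46)&(u<.66)&(v>-.06)&(v<0)&(z>.05)&(z<.085)
    print('ribs n',B.sum());
    for lo,hi in((.48,.53),(.59,.66)):
        b=B&(u>lo)&(u<hi); 
        if b.sum()>3: print(lo,b.sum(),'u',u[b].min().round(4),u[b].max().round(4),'v',np.sort(v[b]).round(3)[::max(1,b.sum()//20)])
    dv=(z>.05)&(z<.075)&(np.hypot(W[...,0]-.619,W[...,1]+.27)<.1)
    if dv.sum()>5: print('divider',rect(W[dv&(z>.06)]),dv.sum())
E
python3 bay.py
```

```text
t 8.07 pos [ 620.5 -270.5  144.3] x [ 0.035 -0.008 -0.999] jawdeg -7.4 q [-0.54  0.48  0.15  1.2   0.01  1.16] F [-0.4  0.6  0.3] w 45.0
top front edge [443.2 144.   53.7 308.3  21.8] u [0.4392 0.4448 0.4818 0.489  0.4916] v [-0.1884  0.1158]
handle u [0.4367 0.4398 0.4435]
ribs n 178
0.48 63 u 0.4942 0.5061 v [-0.056 -0.055 -0.054 -0.052 -0.051 -0.05  -0.048 -0.047 -0.044 -0.029
 -0.026 -0.024 -0.023 -0.022 -0.021 -0.02  -0.019 -0.018 -0.017 -0.016
 -0.014]
0.59 69 u 0.6457 0.6592 v [-0.055 -0.054 -0.053 -0.052 -0.051 -0.049 -0.048 -0.047 -0.046 -0.044
 -0.026 -0.025 -0.024 -0.023 -0.022 -0.021 -0.02  -0.019 -0.018 -0.018
 -0.017 -0.016 -0.014]
divider [ 627.8 -207.1   34.7    8.5   80.8] 72
side front edge [442.7 147.3  53.3 306.5  22.5] u [0.4396 0.4448 0.483  0.4904 0.4918] v [-0.1833  0.1196]
handle u [0.4383 0.4415 0.4455]
ribs n 290
0.48 177 u 0.4915 0.5079 v [-0.06  -0.055 -0.053 -0.051 -0.05  -0.049 -0.049 -0.048 -0.046 -0.046
 -0.045 -0.043 -0.042 -0.041 -0.027 -0.023 -0.021 -0.017 -0.016 -0.015
 -0.008 -0.006 -0.004]
0.59 113 u 0.6472 0.6598 v [-0.057 -0.054 -0.052 -0.051 -0.051 -0.05  -0.05  -0.049 -0.049 -0.048
 -0.047 -0.046 -0.045 -0.044 -0.043 -0.043 -0.041 -0.02  -0.018 -0.017
 -0.016 -0.016 -0.014]
divider [ 620.7 -269.7  168.4   11.4   81.8] 254
```

View pics/bay_top.png

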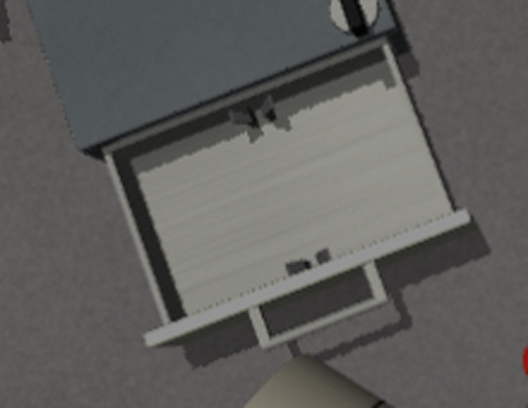

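>>> apply_moves(moves=[{"translation": [-1,0.5,-40],"yaw": -0.7,"gripper": 45},{"translation": [0,0,-40],"yaw": 0,"gripper": 45},{"translation": [0,0,-20],"yaw": 0,"gripper": 45},{"translation": [0,0,0],"yaw": 0,"gripper": 45}])

```text
t: 8.68
eef_pos: [0.6236, -0.2691, 0.0547]
eef_rot: [1.322, 1.093, -1.277]
wrist_force: [-0.0, -0.3, -0.0]
width: 0.0449
```

```bash
python3 -c "
from h import *;st()
cv2.imwrite('pics/t3.png',cv2.resize(camera('side')['img'][120:280,200:400,::-1],None,fx=3,fy=3))"
```

```text
t 8.68 pos [ 623.6 -269.1   54.7] x [ 0.05  -0.017 -0.999] jawdeg -7.8 q [-0.54  0.53 -0.01  0.98  0.01  1.17] F [-0.  -0.3 -0. ] w 44.9
```

View pics/t3.png

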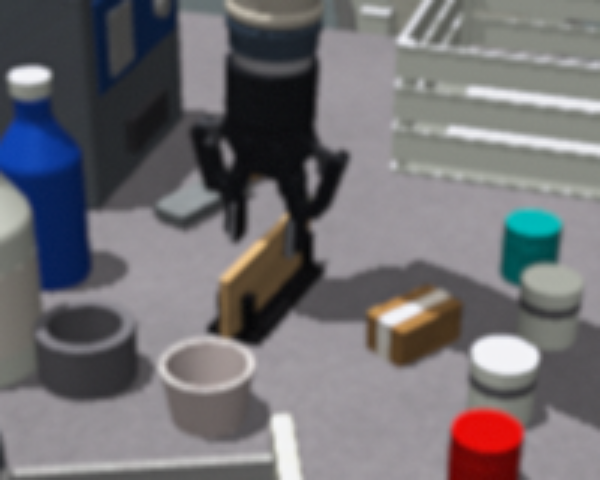

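>>> apply_moves(moves=[{"translation": [0,0,60],"yaw": 0,"gripper": 45},{"translation": [0,0,40],"yaw": 0,"gripper": 45}])

```text
t: 8.98
eef_pos: [0.6236, -0.2683, 0.1597]
eef_rot: [1.322, 1.093, -1.276]
wrist_force: [0.7, 0.1, 0.0]
width: 0.0449
```

```bash
python3 -c "from h import *;st()"
```

```text
t 8.97 pos [ 623.6 -268.3  159.7] x [ 0.051 -0.018 -0.999] jawdeg -7.8 q [-0.53  0.47  0.16  1.21  0.01  1.17] F [0.7 0.1 0. ] w 44.9
```

>>> apply_moves(moves=[{"translation": [0,0,0],"yaw": 0,"gripper": 45},{"translation": [0,0,0],"yaw": 0,"gripper": 45}])

```text
t: 9.22
eef_pos: [0.6255, -0.2688, 0.167]
eef_rot: [1.322, 1.082, -1.27]
wrist_force: [-0.1, -0.7, -0.2]
width: 0.0451
```

```bash
python3 -c "from h import *;st()"
```

```text
t 9.22 pos [ 625.5 -268.8  167. ] x [ 0.06  -0.023 -0.998] jawdeg -7.7 q [-0.53  0.46  0.16  1.21  0.01  1.17] F [-0.1 -0.7 -0.2] w 45.1
```

>>> apply_moves(moves=[{"translation": [0,0,-5],"yaw": 0,"gripper": 45},{"translation": [0,0,-5],"yaw": 0,"gripper": 45},{"translation": [0,0,-5],"yaw": 0,"gripper": 45},{"translation": [0,0,-5],"yaw": 0,"gripper": 45},{"translation": [0,0,-5],"yaw": 0,"gripper": 45},{"translation": [0,0,-5],"yaw": 0,"gripper": 45}])

```text
t: 9.98
eef_pos: [0.6244, -0.2681, 0.1319]
eef_rot: [1.322, 1.087, -1.272]
wrist_force: [0.4, -0.6, -0.5]
width: 0.0451
```

```bash
python3 -c "from h import *;st()"
```

```text
t 9.97 pos [ 624.4 -268.1  131.9] x [ 0.056 -0.021 -0.998] jawdeg -7.7 q [-0.53  0.48  0.1   1.14  0.01  1.17] F [ 0.4 -0.6 -0.5] w 45.1
```

>>> apply_moves(moves=[{"translation": [0,0,0],"yaw": 0,"gripper": 45},{"translation": [0,0,0],"yaw": 0,"gripper": 45},{"translation": [0,0,0],"yaw": 0,"gripper": 45},{"translation": [0,0,0],"yaw": 0,"gripper": 45}])

```text
t: 10.48
eef_pos: [0.6245, -0.2682, 0.1319]
eef_rot: [1.322, 1.087, -1.272]
wrist_force: [0.0, 0.3, 0.5]
width: 0.0451
```

```bash
python3 -c "from h import *;st()"
```

```text
t 10.47 pos [ 624.5 -268.2  131.9] x [ 0.056 -0.021 -0.998] jawdeg -7.7 q [-0.53  0.48  0.1   1.14  0.01  1.17] F [0.  0.3 0.5] w 45.1
```

>>> apply_moves(moves=[{"translation": [0,0,6],"yaw": 0,"gripper": 45},{"translation": [0,0,6],"yaw": 0,"gripper": 45},{"translation": [0,0,6],"yaw": 0,"gripper": 45},{"translation": [0,0,6],"yaw": 0,"gripper": 45},{"translation": [0,0,6],"yaw": 0,"gripper": 45},{"translation": [0,0,6],"yaw": 0,"gripper": 45}])

```text
t: 11.22
eef_pos: [0.6246, -0.2682, 0.171]
eef_rot: [1.322, 1.086, -1.272]
wrist_force: [0.0, 1.2, 0.2]
width: 0.0452
```

```bash
python3 -c "from h import *;st()"
```

```text
t 11.22 pos [ 624.6 -268.2  171. ] x [ 0.057 -0.021 -0.998] jawdeg -7.7 q [-0.53  0.46  0.17  1.22  0.01  1.17] F [0.  1.2 0.2] w 45.2
```

>>> apply_moves(moves=[{"translation": [-15,0,0],"yaw": 0,"gripper": 45},{"translation": [-15,0,0],"yaw": 0,"gripper": 45},{"translation": [-15,0,0],"yaw": 0,"gripper": 45},{"translation": [-15,0,0],"yaw": 0,"gripper": 45}])

```text
t: 11.72
eef_pos: [0.5629, -0.2682, 0.1718]
eef_rot: [1.321, 1.086, -1.271]
wrist_force: [-0.2, -0.9, 0.7]
width: 0.0452
```

```bash
python3 -c "from h import *;st()"
```

```text
t 11.72 pos [ 562.9 -268.2  171.8] x [ 0.058 -0.021 -0.998] jawdeg -7.7 q [-0.59  0.36  0.02  1.17  0.01  1.12] F [-0.2 -0.9  0.7] w 45.2
```

>>> apply_moves(moves=[{"translation": [15,0,0],"yaw": 0,"gripper": 45},{"translation": [15,0,0],"yaw": 0,"gripper": 45},{"translation": [15,0,0],"yaw": 0,"gripper": 45},{"translation": [15,0,0],"yaw": 0,"gripper": 45}])

```text
t: 12.22
eef_pos: [0.6256, -0.2685, 0.1726]
eef_rot: [1.322, 1.084, -1.271]
wrist_force: [-0.4, 0.2, -0.5]
width: 0.0451
```

```bash
python3 -c "from h import *;st()"
```

```text
t 12.22 pos [ 625.6 -268.5  172.6] x [ 0.059 -0.022 -0.998] jawdeg -7.8 q [-0.53  0.46  0.18  1.23  0.01  1.17] F [-0.4  0.2 -0.5] w 45.1
```

>>> apply_moves(moves=[{"translation": [0,0,-60],"yaw": 0,"gripper": 45},{"translation": [0,0,-8],"yaw": 0,"gripper": 45},{"translation": [0,0,-4],"yaw": 0,"gripper": 45}])

```text
t: 12.6
eef_pos: [0.6305, -0.2687, 0.1002]
eef_rot: [1.321, 1.081, -1.267]
wrist_force: [-0.6, 0.4, 0.5]
width: 0.0446
```

```bash
python3 -c "from h import *;st()"
```

```text
t 12.6 pos [ 630.5 -268.7  100.2] x [ 0.062 -0.024 -0.998] jawdeg -7.6 q [-0.53  0.5   0.06  1.06  0.01  1.17] F [-0.6  0.4  0.5] w 44.6
```

>>> apply_moves(moves=[{"translation": [0,0,50],"yaw": 0,"gripper": 45},{"translation": [0,0,20],"yaw": 0,"gripper": 45},{"translation": [0,0,8],"yaw": 0,"gripper": 45},{"translation": [0,0,3],"yaw": 0,"gripper": 45}])

```text
t: 13.1
eef_pos: [0.6321, -0.2693, 0.1887]
eef_rot: [1.322, 1.076, -1.265]
wrist_force: [0.4, 0.0, -0.8]
width: 0.0448
```

```bash
python3 -c "from h import *;st()"
```

```text
t 13.1 pos [ 632.1 -269.3  188.7] x [ 0.067 -0.026 -0.997] jawdeg -7.6 q [-0.53  0.46  0.22  1.26  0.01  1.18] F [ 0.4  0.  -0.8] w 44.8
```

>>> apply_moves(moves=[{"translation": [-60,0,0],"yaw": 0,"gripper": 45},{"translation": [0,0,0],"yaw": 0,"gripper": 45},{"translation": [0,0,0],"yaw": 0,"gripper": 45}])

```text
t: 13.48
eef_pos: [0.5704, -0.2689, 0.1869]
eef_rot: [1.322, 1.079, -1.266]
wrist_force: [-0.3, -0.4, 0.4]
width: 0.0449
```

```bash
python3 -c "from h import *;st()"
```

```text
t 13.47 pos [ 570.4 -268.9  186.9] x [ 0.065 -0.025 -0.998] jawdeg -7.6 q [-0.58  0.36  0.06  1.2   0.01  1.12] F [-0.3 -0.4  0.4] w 44.9
```

>>> apply_moves(moves=[{"translation": [60,0,0],"yaw": 0,"gripper": 45},{"translation": [0,0,0],"yaw": 0,"gripper": 45},{"translation": [0,0,0],"yaw": 0,"gripper": 45}])

```text
t: 13.85
eef_pos: [0.6327, -0.2688, 0.1848]
eef_rot: [1.321, 1.082, -1.267]
wrist_force: [-0.9, 0.1, 0.4]
width: 0.0449
```

```bash
python3 -c "from h import *;st()"
```

```text
t 13.85 pos [ 632.7 -268.8  184.8] x [ 0.062 -0.023 -0.998] jawdeg -7.6 q [-0.53  0.47  0.22  1.26  0.01  1.18] F [-0.9  0.1  0.4] w 44.9
```

>>> apply_moves(moves=[{"translation": [0,0,0],"yaw": 10,"gripper": 45},{"translation": [0,0,0],"yaw": 10,"gripper": 45},{"translation": [0,0,0],"yaw": 10,"gripper": 45},{"translation": [0,0,0],"yaw": 10,"gripper": 45},{"translation": [0,0,0],"yaw": 10,"gripper": 45},{"translation": [0,0,0],"yaw": 10,"gripper": 45},{"translation": [0,0,0],"yaw": 10,"gripper": 45},{"translation": [0,0,0],"yaw": 10,"gripper": 45},{"translation": [0,0,0],"yaw": 10,"gripper": 45}])

```text
t: 14.98
eef_pos: [0.6302, -0.2695, 0.1885]
eef_rot: [0.117, 1.547, -0.015]
wrist_force: [0.2, 0.1, 0.8]
width: 0.0452
```

>>> apply_moves(moves=[{"translation": [0,0,0],"yaw": 10,"gripper": 45},{"translation": [0,0,0],"yaw": 10,"gripper": 45},{"translation": [0,0,0],"yaw": 10,"gripper": 45},{"translation": [0,0,0],"yaw": 10,"gripper": 45},{"translation": [0,0,0],"yaw": 10,"gripper": 45},{"translation": [0,0,0],"yaw": 10,"gripper": 45},{"translation": [0,0,0],"yaw": 10,"gripper": 45},{"translation": [0,0,0],"yaw": 10,"gripper": 45},{"translation": [0,0,0],"yaw": 6,"gripper": 45}])

```text
t: 16.1
eef_pos: [0.6277, -0.2709, 0.1926]
eef_rot: [-1.086, 1.283, 1.187]
wrist_force: [-0.1, 0.9, -0.9]
width: 0.0448
```

```bash
python3 -c "from h import *;st()"
```

```text
t 16.1 pos [ 627.7 -270.9  192.6] x [-0.059  0.027 -0.998] jawdeg 174.1 q [-0.53  0.55  0.39  1.47 -0.01 -1.99] F [-0.1  0.9 -0.9] w 44.8
```

>>> apply_moves(moves=[{"translation": [-4,0,-60],"yaw": -2.2,"gripper": 45},{"translation": [0,0,0],"yaw": 0,"gripper": 45},{"translation": [0,0,0],"yaw": 0,"gripper": 45},{"translation": [0,0,60],"yaw": 0,"gripper": 45},{"translation": [0,0,0],"yaw": 0,"gripper": 45},{"translation": [0,0,0],"yaw": 0,"gripper": 45},{"translation": [0,0,-60],"yaw": 0,"gripper": 45},{"translation": [0,0,0],"yaw": 0,"gripper": 45},{"translation": [0,0,0],"yaw": 0,"gripper": 45}])

```text
t: 17.23
eef_pos: [0.6274, -0.2737, 0.1474]
eef_rot: [-1.074, 1.291, 1.143]
wrist_force: [-0.2, -0.5, 1.5]
width: 0.0448
```

```bash
python3 -c "from h import *;st()"
```

```text
t 17.23 pos [ 627.4 -273.7  147.4] x [-0.041  0.019 -0.999] jawdeg 172.0 q [-0.53  0.55  0.27  1.33 -0.   -1.96] F [-0.2 -0.5  1.5] w 44.8
```

>>> apply_moves(moves=[{"translation": [-2,1,60],"yaw": 0,"gripper": 45},{"translation": [0,0,0],"yaw": 0,"gripper": 45},{"translation": [-2,1,-60],"yaw": 0,"gripper": 45},{"translation": [0,0,0],"yaw": 0,"gripper": 45},{"translation": [-2,1,60],"yaw": 0,"gripper": 45},{"translation": [0,0,0],"yaw": 0,"gripper": 45},{"translation": [-2,1,-60],"yaw": 0,"gripper": 45},{"translation": [0,0,0],"yaw": 0,"gripper": 45},{"translation": [0,0,0],"yaw": 0,"gripper": 45}])

```text
t: 18.35
eef_pos: [0.6265, -0.274, 0.1739]
eef_rot: [-1.096, 1.281, 1.118]
wrist_force: [0.4, -0.6, 1.2]
width: 0.0449
```

```bash
python3 -c "from h import *;st()"
```

```text
t 18.35 pos [ 626.5 -274.   173.9] x [-0.015  0.004 -1.   ] jawdeg 172.0 q [-0.53  0.52  0.28  1.35 -0.   -1.96] F [ 0.4 -0.6  1.2] w 44.9
```

>>> apply_moves(moves=[{"translation": [-3,2,-20],"yaw": 0,"gripper": 45},{"translation": [-3,1,-25],"yaw": 0,"gripper": 45},{"translation": [-1,1,-25],"yaw": 0,"gripper": 45},{"translation": [0,0,-20],"yaw": 0,"gripper": 45},{"translation": [0,0,-10],"yaw": 0,"gripper": 45},{"translation": [0,0,-5],"yaw": 0,"gripper": 45},{"translation": [0,0,0],"yaw": 0,"gripper": 45}])

```text
t: 19.23
eef_pos: [0.6292, -0.2757, 0.0858]
eef_rot: [-1.116, 1.272, 1.095]
wrist_force: [1.2, -0.3, -0.5]
width: 0.0448
```

```bash
python3 -c "from h import *;st()"
```

```text
t 19.23 pos [ 629.2 -275.7   85.8] x [ 0.008 -0.01  -1.   ] jawdeg 172.0 q [-0.53  0.55  0.11  1.12 -0.   -1.96] F [ 1.2 -0.3 -0.5] w 44.8
```

>>> apply_moves(moves=[{"translation": [-5,3,0],"yaw": 0,"gripper": 45},{"translation": [-5,3,-8],"yaw": 0,"gripper": 45},{"translation": [0,0,-8],"yaw": 0,"gripper": 45},{"translation": [0,0,-6],"yaw": 0,"gripper": 45},{"translation": [0,0,0],"yaw": 0,"gripper": 45}])

```text
t: 19.85
eef_pos: [0.6186, -0.2693, 0.0636]
eef_rot: [-1.117, 1.272, 1.094]
wrist_force: [0.0, -0.3, -0.6]
width: 0.0451
```

```bash
python3 -c "from h import *;st()"
```

```text
t 19.85 pos [ 618.6 -269.3   63.6] x [ 0.009 -0.01  -1.   ] jawdeg 172.0 q [-0.53  0.54  0.03  1.05 -0.   -1.96] F [ 0.  -0.3 -0.6] w 45.1
```

>>> apply_moves(moves=[{"translation": [0.5,-0.4,-7],"yaw": 0,"gripper": 45},{"translation": [0.4,-0.3,-7],"yaw": 0,"gripper": 45},{"translation": [0,0,-7],"yaw": 0,"gripper": 45},{"translation": [0,0,-7],"yaw": 0,"gripper": 45},{"translation": [0,0,-4],"yaw": 0,"gripper": 45},{"translation": [0,0,0],"yaw": 0,"gripper": 45}])

```text
t: 20.6
eef_pos: [0.6197, -0.2701, 0.0289]
eef_rot: [-1.117, 1.272, 1.094]
wrist_force: [0.2, 0.2, 0.1]
width: 0.0453
```

```bash
python3 -c "from h import *;st()"
```

```text
t 20.6 pos [ 619.7 -270.1   28.9] x [ 0.009 -0.01  -1.   ] jawdeg 172.0 q [-0.53  0.57 -0.01  0.98 -0.   -1.96] F [0.2 0.2 0.1] w 45.3
```

Right on target. I close and lift slowly.

>>> apply_moves(moves=[{"translation": [0,0,0],"yaw": 0,"gripper": 0},{"translation": [0,0,0],"yaw": 0,"gripper": 0},{"translation": [0,0,0],"yaw": 0,"gripper": 0},{"translation": [0,0,0],"yaw": 0,"gripper": 0},{"translation": [0,0,0],"yaw": 0,"gripper": 0},{"translation": [0,0,5],"yaw": 0,"gripper": 0},{"translation": [0,0,8],"yaw": 0,"gripper": 0},{"translation": [0,0,8],"yaw": 0,"gripper": 0},{"translation": [0,0,8],"yaw": 0,"gripper": 0},{"translation": [0,0,8],"yaw": 0,"gripper": 0}], newtons=40)

```text
t: 21.85
eef_pos: [0.6198, -0.2702, 0.0691]
eef_rot: [-1.117, 1.272, 1.094]
wrist_force: [0.8, -0.7, -1.1]
width: 0.0076
```

>>> apply_moves(moves=[{"translation": [0,0,12],"yaw": 0,"gripper": 0},{"translation": [0,0,15],"yaw": 0,"gripper": 0},{"translation": [0,0,15],"yaw": 0,"gripper": 0},{"translation": [0,0,15],"yaw": 0,"gripper": 0},{"translation": [0,0,15],"yaw": 0,"gripper": 0},{"translation": [0,0,15],"yaw": 0,"gripper": 0},{"translation": [0,0,10],"yaw": 0,"gripper": 0},{"translation": [0,0,5],"yaw": 0,"gripper": 0}])

```text
t: 22.85
eef_pos: [0.6201, -0.2704, 0.1798]
eef_rot: [-1.119, 1.271, 1.092]
wrist_force: [-0.2, -0.6, -0.6]
width: 0.0076
```

```bash
python3 -c "from h import *;st()"
```

```text
t 22.85 pos [ 620.1 -270.4  179.8] x [ 0.012 -0.012 -1.   ] jawdeg 172.0 q [-0.53  0.48  0.24  1.31 -0.   -1.96] F [-0.2 -0.6 -0.6] w 7.6
```

>>> apply_moves(moves=[{"translation": [-5,20,0],"yaw": -5,"gripper": 0},{"translation": [-7,40,0],"yaw": -6,"gripper": 0},{"translation": [-7,45,0],"yaw": -6,"gripper": 0},{"translation": [-7,45,0],"yaw": -6,"gripper": 0},{"translation": [-7,45,0],"yaw": -6,"gripper": 0},{"translation": [-7,45,0],"yaw": -6,"gripper": 0},{"translation": [-7,45,0],"yaw": -6,"gripper": 0},{"translation": [-7,45,0],"yaw": -6,"gripper": 0},{"translation": [-6,40,0],"yaw": -5,"gripper": 0},{"translation": [-5,25,0],"yaw": -3,"gripper": 0}])

```text
t: 24.1
eef_pos: [0.5505, 0.1342, 0.1772]
eef_rot: [-0.35, 1.554, 0.333]
wrist_force: [0.0, -0.4, -0.8]
width: 0.0076
```

```bash
python3 -c "from h import *;st()"
```

```text
t 24.1 pos [550.5 134.2 177.2] x [-0.007 -0.013 -1.   ] jawdeg 114.9 q [ 0.1   0.31 -0.04  1.23 -0.01 -0.34] F [ 0.  -0.4 -0.8] w 7.6
```

>>> apply_moves(moves=[{"translation": [-1,18,0],"yaw": -1,"gripper": 0},{"translation": [-1,18,0],"yaw": -1,"gripper": 0},{"translation": [-1,12,0],"yaw": -0.5,"gripper": 0},{"translation": [-1,5,0],"yaw": 0,"gripper": 0},{"translation": [0,0,0],"yaw": 0,"gripper": 0},{"translation": [0,0,0],"yaw": 0,"gripper": 0}])

```text
t: 24.85
eef_pos: [0.5451, 0.1903, 0.1763]
eef_rot: [-0.317, 1.562, 0.3]
wrist_force: [-0.1, -0.3, -0.4]
width: 0.0072
```

```bash
cat > div.py <<'E'
from h import *
import sys
st()
for cam in("top","side"):
    c=camera(cam);W=cloud(c)
    cv2.imwrite(f'pics/{cam}{sys.argv[1]}.png',c['img'][:,:,::-1])
    cv2.imwrite(f'pics/z{cam}{sys.argv[1]}.png',cv2.resize(c['img'][120:330,80:330,::-1] if cam=='top' else c['img'][180:450,40:360,::-1],None,fx=2.3,fy=2.3,interpolation=cv2.INTER_CUBIC))
    a=np.radians(22.4);ex=np.array([np.cos(a),np.sin(a)]);ey=np.array([-ex[1],ex[0]])
    for d in trace(cam,'divider'):
        if d['score']<.2: continue
        P=W[d['mask']];P=P[np.isfinite(P[:,0])]
        u=P[:,:2]@ex;v=P[:,:2]@ey
        print(cam,round(d['score'],2),np.round(d['box']),len(P),'rect',rect(P),'z',np.percentile(P[:,2],[2,50,98]).round(4),'u',np.percentile(u,[1,50,99]).round(4),'v',np.percentile(v,[2,50,98]).round(4))
E
python3 div.py 4
```

```text
t 24.85 pos [545.1 190.3 176.3] x [-0.01  -0.013 -1.   ] jawdeg 112.5 q [ 0.2   0.33 -0.01  1.24 -0.01 -0.2 ] F [-0.1 -0.3 -0.4] w 7.2
top 0.56 [181. 181. 218. 265.] 493 rect [561.2 193.8 203.4  56.4  26. ] z [0.1574 0.2027 0.2154] u [0.4912 0.5371 0.6572] v [-0.0364 -0.0351 -0.0276]
side 0.94 [186. 254. 301. 289.] 2915 rect [572.  131.1 195.3 149.9  20.7] z [0.1567 0.1864 0.2136] u [0.4941 0.576  0.6566] v [-0.0337 -0.0285 -0.0264]
side 0.65 [212. 219. 230. 253.] 488 rect [658.9  36.8  39.8 409.9  29.1] z [0.0042 0.0328 0.0489] u [0.6192 0.6402 0.6607] v [-0.4189 -0.3593 -0.346 ]
```

View pics/zside4.png

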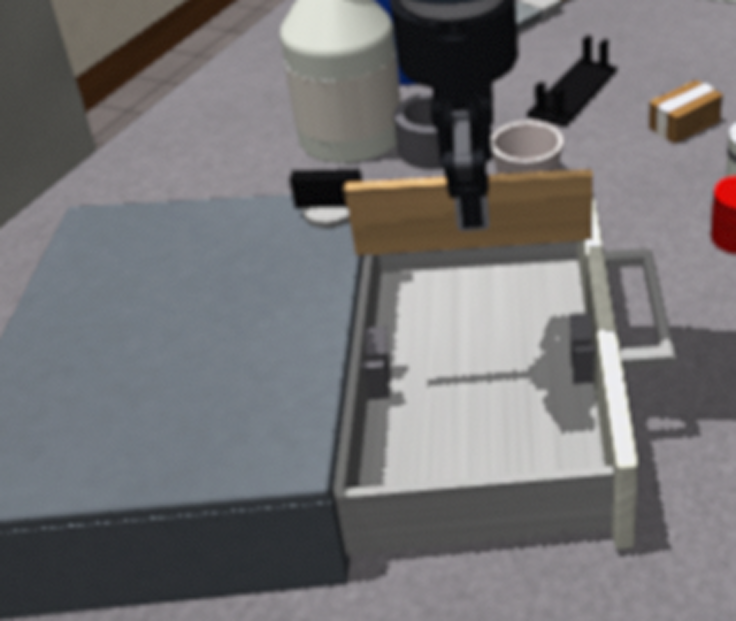

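View pics/ztop4.png

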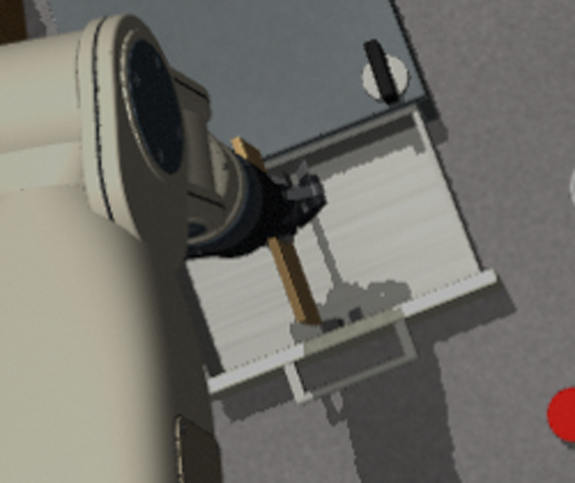

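```bash
cat > fit.py <<'E'
from h import *
a=np.radians(22.4);ex=np.array([np.cos(a),np.sin(a)]);ey=np.array([-ex[1],ex[0]])
c=camera('side');W=cloud(c)
d=trace('side','divider')[0];P=W[d['mask']];P=P[np.isfinite(P[:,0])]
u=P[:,:2]@ex;v=P[:,:2]@ey;z=P[:,2]
lo,hi=np.percentile(z,[3,97])
m=(z>lo+.006)&(z<hi-.008)&(np.abs(v-np.median(v))<.006)
A=np.c_[u[m]-.577,z[m]-(lo+.01),np.ones(m.sum())];r=np.linalg.lstsq(A,v[m],rcond=None)[0]
print('face: dv/du deg',np.degrees(r[0]),'dv/dz deg',np.degrees(r[1]),'v0',r[2],'z',lo,hi)
for zz in np.linspace(lo+.004,hi-.004,4):
    k=np.abs(z-zz)<.005;print(zz.round(3),'u',np.percentile(u[k],[.5,99.5]).round(4))
for u0,u1 in((.49,.53),(.62,.66)):
    k=(u>u0)&(u<u1);print('bottom',np.percentile(z[k],[1,99]).round(4))
E
python3 fit.py
```

```text
face: dv/du deg 0.024564437788198282 dv/dz deg 0.5398275622083211 v0 -0.028475737126770147 z 0.15729757048280138 0.21339502784035358
0.161 u [0.4935 0.657 ]
0.177 u [0.4936 0.6572]
0.193 u [0.4936 0.6571]
0.209 u [0.4936 0.6577]
bottom [0.1562 0.2142]
bottom [0.156  0.2136]
```

>>> apply_moves(moves=[{"translation": [1.1,-0.1,-6],"yaw": 0,"gripper": 0},{"translation": [1.1,-0.1,-8],"yaw": 0,"gripper": 0},{"translation": [0,0,-8],"yaw": 0,"gripper": 0},{"translation": [0,0,-8],"yaw": 0,"gripper": 0},{"translation": [0,0,-8],"yaw": 0,"gripper": 0},{"translation": [0,0,-8],"yaw": 0,"gripper": 0},{"translation": [0,0,-3],"yaw": 0,"gripper": 0},{"translation": [0,0,0],"yaw": 0,"gripper": 0}])

```text
t: 26.15
eef_pos: [0.5471, 0.19, 0.123]
eef_rot: [-0.317, 1.563, 0.3]
wrist_force: [0.4, -0.0, -0.7]
width: 0.0073
```

```bash
python3 fit.py; python3 div.py 5
```

```text
face: dv/du deg 0.07519431944766373 dv/dz deg 0.4099026295846948 v0 -0.029489328005702416 z 0.0951767706976334 0.16010989619154717
0.099 u [0.489  0.6741]
0.118 u [0.4949 0.6585]
0.137 u [0.495  0.6586]
0.156 u [0.495  0.6591]
bottom [0.0179 0.1614]
bottom [0.0743 0.1603]
t 26.25 pos [547.2 190.1 123.3] x [-0.011 -0.013 -1.   ] jawdeg 112.5 q [ 0.2   0.37 -0.1   1.12 -0.01 -0.2 ] F [-0.3  0.1 -0.8] w 7.4
top 0.82 [190. 184. 225. 263.] 407 rect [538.8 203.  166.5  39.7  22.3] z [0.0193 0.1491 0.1619] u [0.493  0.5355 0.6564] v [-0.0372 -0.0362 -0.0213]
side 0.64 [193. 281. 299. 316.] 2538 rect [536.8 212.9 165.3  59.   22.4] z [0.1045 0.1341 0.161 ] u [0.4967 0.5839 0.6582] v [-0.0342 -0.0295 -0.0273]
```

View pics/zside5.png

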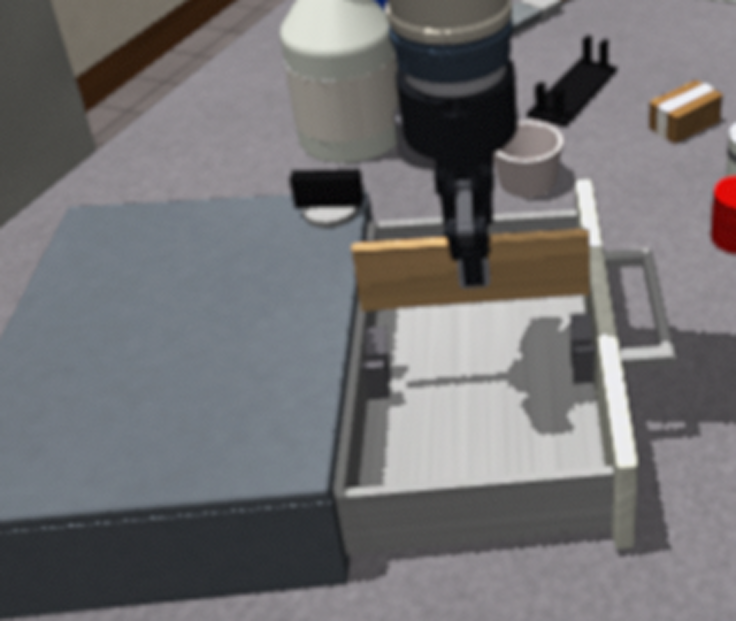

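View pics/ztop5.png

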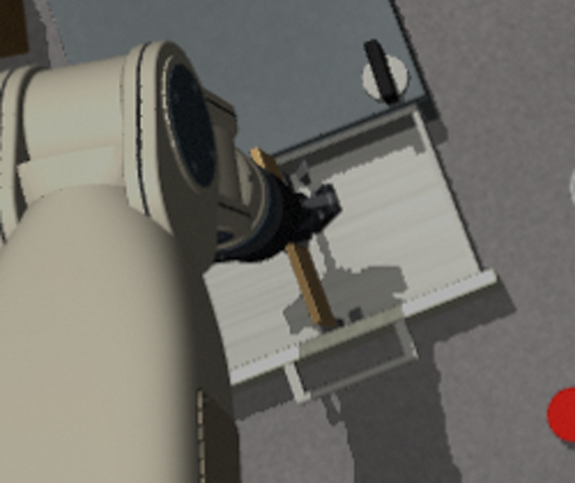

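>>> apply_moves(moves=[{"translation": [0.2,-0.3,-6],"yaw": 0,"gripper": 0},{"translation": [0,0,-7],"yaw": 0,"gripper": 0},{"translation": [0,0,-7],"yaw": 0,"gripper": 0},{"translation": [0,0,-7],"yaw": 0,"gripper": 0},{"translation": [0,0,-7],"yaw": 0,"gripper": 0},{"translation": [0,0,-7],"yaw": 0,"gripper": 0},{"translation": [0,0,-3],"yaw": 0,"gripper": 0},{"translation": [0,0,0],"yaw": 0,"gripper": 0}])

```text
t: 27.45
eef_pos: [0.5472, 0.1897, 0.0758]
eef_rot: [-0.317, 1.563, 0.3]
wrist_force: [0.1, -0.4, -1.1]
width: 0.0075
```

```bash
python3 div.py 6
```

```text
t 27.45 pos [547.2 189.7  75.8] x [-0.012 -0.014 -1.   ] jawdeg 112.5 q [ 0.19  0.4  -0.17  1.01 -0.01 -0.2 ] F [ 0.1 -0.4 -1.1] w 7.5
top 0.61 [194. 190. 226. 264.] 367 rect [540.6 197.1 165.1  28.4  22.4] z [0.0302 0.1019 0.1148] u [0.4928 0.5361 0.6566] v [-0.0376 -0.0364 -0.029 ]
side 0.74 [197. 302. 299. 335.] 2308 rect [531.6 168.2 185.4 105.8  60.9] z [0.0571 0.0865 0.1138] u [0.4951 0.5658 0.6574] v [-0.0353 -0.0298 -0.0277]
```

View pics/zside6.png

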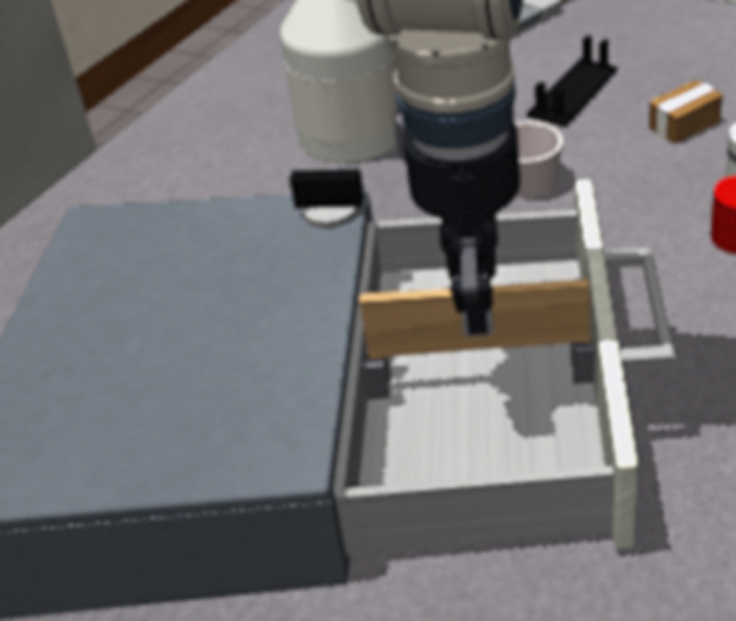

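View pics/ztop6.png

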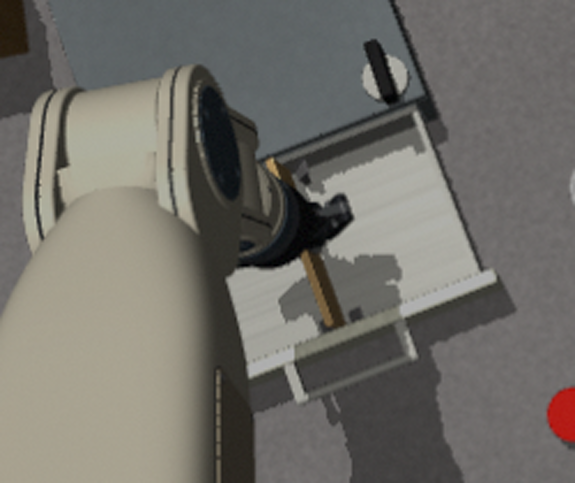

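The divider sits between both flares, with its lower edge about 57 mm above the counter. I continue down.

>>> apply_moves(moves=[{"translation": [0,0,-5],"yaw": 0,"gripper": 0},{"translation": [0,0,-5],"yaw": 0,"gripper": 0},{"translation": [0,0,-5],"yaw": 0,"gripper": 0},{"translation": [0,0,-5],"yaw": 0,"gripper": 0},{"translation": [0,0,0],"yaw": 0,"gripper": 0}])

```text
t: 28.28
eef_pos: [0.5473, 0.1897, 0.0549]
eef_rot: [-0.317, 1.562, 0.3]
wrist_force: [-0.1, 0.2, -0.2]
width: 0.0078
```

```bash
python3 -c "from h import *;st()"
```

```text
t 28.27 pos [547.3 189.7  54.9] x [-0.011 -0.013 -1.   ] jawdeg 112.5 q [ 0.19  0.42 -0.21  0.96 -0.01 -0.2 ] F [-0.1  0.2 -0.2] w 7.8
```

>>> apply_moves(moves=[{"translation": [0,0,-4],"yaw": 0,"gripper": 0},{"translation": [0,0,-4],"yaw": 0,"gripper": 0},{"translation": [0,0,-4],"yaw": 0,"gripper": 0},{"translation": [0,0,-3],"yaw": 0,"gripper": 0},{"translation": [0,0,0],"yaw": 0,"gripper": 0}])

```text
t: 28.9
eef_pos: [0.5479, 0.1899, 0.0394]
eef_rot: [-0.317, 1.561, 0.299]
wrist_force: [1.1, 0.3, 1.3]
width: 0.0076
```

```bash
python3 div.py 7
```

```text
t 28.9 pos [547.9 189.9  39.4] x [-0.01  -0.013 -1.   ] jawdeg 112.5 q [ 0.19  0.44 -0.23  0.92 -0.01 -0.2 ] F [1.1 0.3 1.3] w 7.6
top 0.79 [200. 191. 231. 261.] 331 rect [551.2 181.4 169.4  47.7  18.7] z [0.0198 0.07   0.2113] u [0.4966 0.5421 0.6633] v [-0.0631 -0.0366 -0.024 ]
top 0.68 [183. 164. 295. 295.] 7182 rect [545.3 156.2 253.4 256.4  21.4] z [0.0118 0.0187 0.0951] u [0.4405 0.5486 0.6673] v [-0.1759 -0.0881  0.0485]
side 0.82 [197. 319. 297. 349.] 1993 rect [547.  190.3 163.9  20.9  18.7] z [0.0203 0.0528 0.0771] u [0.4982 0.5761 0.6579] v [-0.0352 -0.0299 -0.0277]
side 0.65 [371. 208. 397. 239.] 504 rect [ 374.1 -299.3  230.4   48.3   78.2] z [0.0017 0.0395 0.0567] u [0.2153 0.243  0.2639] v [-0.43   -0.3943 -0.3856]
side 0.52 [358. 232. 377. 263.] 591 rect [ 396.7 -178.9   56.4  205.8    6.9] z [0.     0.0462 0.0572] u [0.2591 0.3054 0.3298] v [-0.3954 -0.2882 -0.2331]
```

View pics/zside7.png

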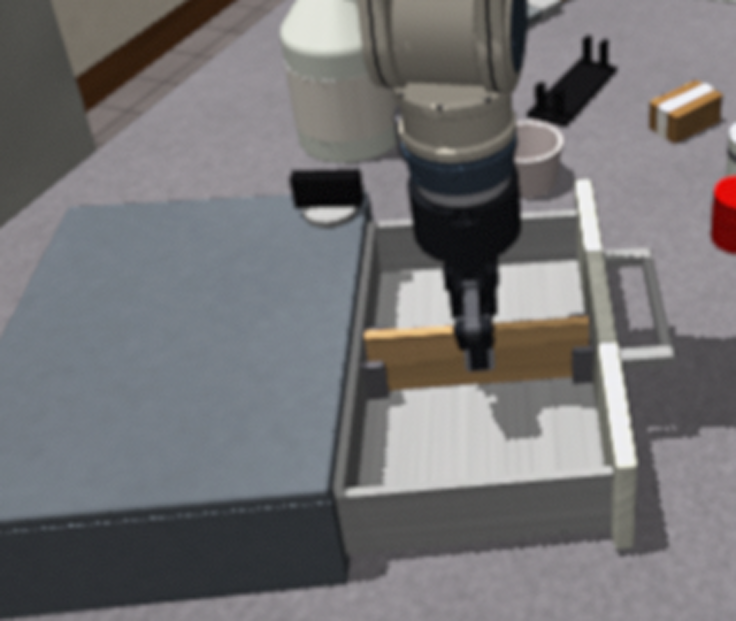

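>>> apply_moves(moves=[{"translation": [0,0,-1.5],"yaw": 0,"gripper": 0},{"translation": [0,0,0],"yaw": 0,"gripper": 40},{"translation": [0,0,0],"yaw": 0,"gripper": 40},{"translation": [0,0,0],"yaw": 0,"gripper": 40},{"translation": [0,0,8],"yaw": 0,"gripper": 40},{"translation": [0,0,15],"yaw": 0,"gripper": 40},{"translation": [0,0,20],"yaw": 0,"gripper": 40},{"translation": [0,0,30],"yaw": 0,"gripper": 60},{"translation": [0,0,30],"yaw": 0,"gripper": 60}])

```text
t: 30.22
eef_pos: [0.547, 0.1897, 0.1464]
eef_rot: [-0.317, 1.562, 0.3]
wrist_force: [1.2, -0.5, -0.1]
width: 0.06
```

```bash
python3 div.py 8;python3 fit.py
```

```text
t 30.23 pos [547.  189.7 146.4] x [-0.011 -0.013 -1.   ] jawdeg 112.5 q [ 0.19  0.35 -0.06  1.17 -0.01 -0.2 ] F [ 1.2 -0.5 -0.1] w 60.0
top 0.92 [204. 194. 233. 264.] 388 rect [549.5 181.5 164.2  46.9  23.1] z [0.0197 0.07   0.103 ] u [0.4968 0.5575 0.656 ] v [-0.0458 -0.0371 -0.0298]
top 0.33 [418. 295. 443. 321.] 487 rect [ 377.4 -289.6   51.3   50.2   44.9] z [0.0341 0.0551 0.0591] u [0.2144 0.2399 0.2638] v [-0.4342 -0.41   -0.3872]
side 0.76 [197. 320. 297. 349.] 2299 rect [558.4 164.2 163.1  73.   21.2] z [0.0207 0.0542 0.0771] u [0.5015 0.5808 0.6579] v [-0.0361 -0.03   -0.0278]
face: dv/du deg 0.010262568548514515 dv/dz deg -0.14153865874658325 v0 -0.03002748257901169 z 0.020278047814550747 0.07683376837874646
0.024 u [0.5107 0.6486]
0.04 u [0.5107 0.6484]
0.057 u [0.4964 0.6613]
0.073 u [0.4964 0.66  ]
bottom [0.0189 0.0775]
bottom [0.0177 0.0777]
```

View pics/zside8.png

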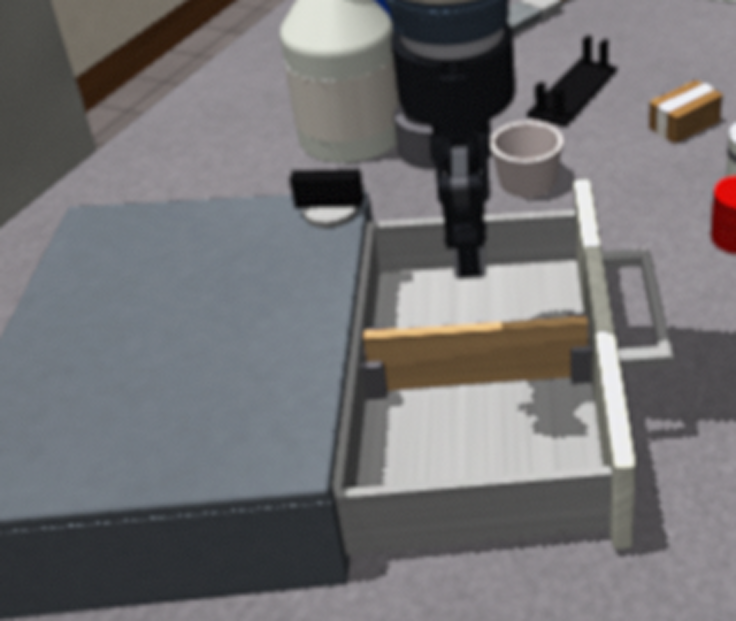

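The divider is seated: its lower edge is on the floor and its top is about 77 above the counter. Next is the carton.

>>> apply_moves(moves=[{"translation": [-4,-20,6],"yaw": 3,"gripper": 62},{"translation": [-6,-40,0],"yaw": 4,"gripper": 62},{"translation": [-7,-48,0],"yaw": 4,"gripper": 62},{"translation": [-7,-48,0],"yaw": 4,"gripper": 62},{"translation": [-7,-48,0],"yaw": 4,"gripper": 62},{"translation": [-7,-48,0],"yaw": 4,"gripper": 62},{"translation": [-7,-48,0],"yaw": 4,"gripper": 62},{"translation": [-7,-48,0],"yaw": 4,"gripper": 62},{"translation": [-6,-40,0],"yaw": 3,"gripper": 62},{"translation": [-5,-20,0],"yaw": 1,"gripper": 62}])

```text
t: 31.78
eef_pos: [0.4759, -0.2283, 0.1414]
eef_rot: [-0.81, 1.443, 0.796]
wrist_force: [-0.2, 0.2, 0.1]
width: 0.0623
```

```bash
python3 scan.py 9 | grep -v tape
```

```text
t 31.77 pos [ 475.9 -228.3  141.4] x [-0.017 -0.019 -1.   ] jawdeg 148.9 q [-0.59  0.27 -0.2   1.11 -0.03 -1.62] F [-0.2  0.2  0.1] w 62.3
top carton1 0.49 [392. 245. 400. 260.] z 445.0  [87. 76. 60.]
top tub1 0.96 [317. 288. 346. 312.] z 59.0 [390.9 -66.6  49.9  47.7  82.1] [156.  28.  23.]
top tub1 0.67 [472. 290. 486. 307.] z 595.8 [ 409.2 -230.8    1.2   13.7   56.1] [ 10. 121. 116.]
top divider 0.67 [199. 194. 228. 264.] z 78.4 [546.1 188.4 159.9   7.8  22.4] [97. 83. 55.]
top cup 0.85 [329. 189. 358. 219.] z 51.4 [610.2 -94.5  69.4  70.3  37. ] [124. 122. 120.]
side carton1 0.59 [321. 215. 355. 246.] z 37.1 [ 482.9 -243.    75.4   44.9   55.4] [126. 106.  86.]
side tub1 0.82 [373. 208. 394. 239.] z 56.6 [ 384.  -248.2  135.6   46.5   78.5] [124. 125. 120.]
side tub1 0.8 [414. 207. 437. 234.] z 56.6 [ 270.1 -326.9   46.8   50.8    6.1] [  9. 103. 104.]
side tub1 0.77 [358. 233. 377. 263.] z 57.0 [ 397.9 -138.1  104.3   50.9   84.1] [164. 159. 158.]
side tub1 0.71 [366. 189. 386. 219.] z 56.6 [ 407.7 -385.    45.4   52.1    9.6] [ 10. 116. 116.]
side tub1 0.71 [346. 257. 374. 294.] z 57.1 [392.2 -64.2  50.1  51.6  45.7] [147.  21.  20.]
side tub1 0.71 [188. 258. 329. 420.] z 94.1 [444.4 146.6  53.4 308.7  22.4] [154. 153. 152.]
side divider 0.79 [196. 318. 297. 348.] z 76.9 [547.7 189.8 165.1  11.5  22.7] [127. 104.  74.]
side cup 0.51 [198. 320. 297. 350.] z 76.9 [547.7 189.8 165.1  11.5  22.7] [126. 103.  72.]
```

>>> apply_moves(moves=[{"translation": [2,-5,-8],"yaw": -0.8,"gripper": 62},{"translation": [2,-5,-12],"yaw": -0.8,"gripper": 62},{"translation": [2,-4,-14],"yaw": 0,"gripper": 62},{"translation": [0,0,-14],"yaw": 0,"gripper": 62},{"translation": [0,0,-14],"yaw": 0,"gripper": 62},{"translation": [0,0,-10],"yaw": 0,"gripper": 62},{"translation": [0,0,-5],"yaw": 0,"gripper": 62},{"translation": [0,0,0],"yaw": 0,"gripper": 62}])

```text
t: 33.38
eef_pos: [0.4827, -0.2403, 0.0586]
eef_rot: [-0.788, 1.451, 0.775]
wrist_force: [-0.3, 0.0, 0.8]
width: 0.062
```

```bash
python3 -c "from h import *;st()"
```

```text
t 33.38 pos [ 482.7 -240.3   58.6] x [-0.017 -0.018 -1.   ] jawdeg 147.2 q [-0.6   0.35 -0.31  0.92 -0.02 -1.6 ] F [-0.3  0.   0.8] w 62.0
```

>>> apply_moves(moves=[{"translation": [0,-1.5,-7],"yaw": 0,"gripper": 62},{"translation": [0,-1.4,-8],"yaw": 0,"gripper": 62},{"translation": [0,0,-9],"yaw": 0,"gripper": 62},{"translation": [0,0,-9],"yaw": 0,"gripper": 62},{"translation": [0,0,-9],"yaw": 0,"gripper": 62},{"translation": [0,0,-5],"yaw": 0,"gripper": 62},{"translation": [0,0,-2],"yaw": 0,"gripper": 62},{"translation": [0,0,0],"yaw": 0,"gripper": 62}])

```text
t: 34.38
eef_pos: [0.483, -0.2435, 0.0067]
eef_rot: [-0.788, 1.451, 0.775]
wrist_force: [0.1, -1.1, 0.5]
width: 0.0619
```

```bash
python3 -c "
from h import *;st()
cv2.imwrite('pics/t10.png',cv2.resize(camera('side')['img'][150:290,250:450,::-1],None,fx=3,fy=3))"
```

```text
t 34.38 pos [ 483.  -243.5    6.7] x [-0.017 -0.019 -1.   ] jawdeg 147.3 q [-0.61  0.41 -0.37  0.79 -0.02 -1.61] F [ 0.1 -1.1  0.5] w 61.9
```

View pics/t10.png

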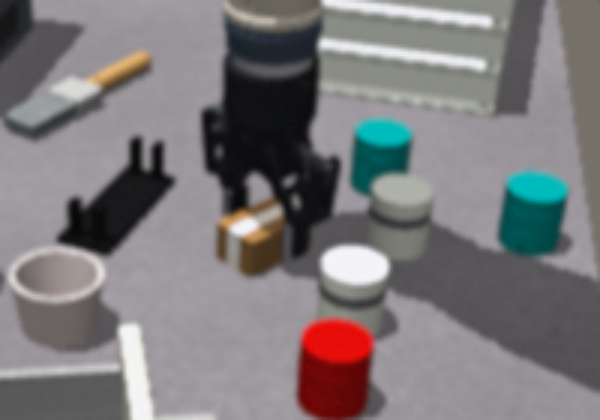

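>>> apply_moves(moves=[{"translation": [0,0,0],"yaw": 0,"gripper": 30},{"translation": [0,0,0],"yaw": 0,"gripper": 30},{"translation": [0,0,0],"yaw": 0,"gripper": 30},{"translation": [0,0,0],"yaw": 0,"gripper": 30},{"translation": [0,0,8],"yaw": 0,"gripper": 30},{"translation": [0,0,15],"yaw": 0,"gripper": 30},{"translation": [0,0,25],"yaw": 0,"gripper": 30},{"translation": [0,0,35],"yaw": 0,"gripper": 30},{"translation": [0,0,35],"yaw": 0,"gripper": 30},{"translation": [0,0,20],"yaw": 0,"gripper": 30}], newtons=40)

```text
t: 35.67
eef_pos: [0.4823, -0.243, 0.1531]
eef_rot: [-0.789, 1.45, 0.774]
wrist_force: [0.0, -0.1, -1.9]
width: 0.0414
```

```bash
python3 -c "from h import *;st()"
```

```text
t 35.67 pos [ 482.3 -243.   153.1] x [-0.016 -0.019 -1.   ] jawdeg 147.3 q [-0.61  0.28 -0.15  1.14 -0.02 -1.61] F [ 0.  -0.1 -1.9] w 41.4
```

>>> apply_moves(moves=[{"translation": [2,25,0],"yaw": -2,"gripper": 30},{"translation": [3,45,0],"yaw": -4,"gripper": 30},{"translation": [3,50,0],"yaw": -4,"gripper": 30},{"translation": [3,50,0],"yaw": -4,"gripper": 30},{"translation": [4,50,0],"yaw": -4,"gripper": 30},{"translation": [4,50,0],"yaw": -4,"gripper": 30},{"translation": [4,50,0],"yaw": -4,"gripper": 30},{"translation": [4,50,0],"yaw": -4,"gripper": 30},{"translation": [4,45,0],"yaw": -3,"gripper": 30},{"translation": [4,30,0],"yaw": -1,"gripper": 30}])

```text
t: 36.92
eef_pos: [0.5177, 0.213, 0.1684]
eef_rot: [-0.31, 1.564, 0.289]
wrist_force: [0.5, -0.7, -1.9]
width: 0.0416
```

```bash
python3 -c "from h import *;st()"
```

```text
t 36.92 pos [517.7 213.  168.4] x [-0.011 -0.015 -1.   ] jawdeg 111.8 q [ 0.25  0.31 -0.07  1.21 -0.01 -0.13] F [ 0.5 -0.7 -1.9] w 41.6
```

>>> apply_moves(moves=[{"translation": [1,15,0],"yaw": 0.6,"gripper": 30},{"translation": [1,13,0],"yaw": 0,"gripper": 30},{"translation": [1,6,-8],"yaw": 0,"gripper": 30},{"translation": [0,0,-15],"yaw": 0,"gripper": 30},{"translation": [0,0,-15],"yaw": 0,"gripper": 30},{"translation": [0,0,-15],"yaw": 0,"gripper": 30},{"translation": [0,0,-10],"yaw": 0,"gripper": 30},{"translation": [0,0,-4],"yaw": 0,"gripper": 30},{"translation": [0,0,0],"yaw": 0,"gripper": 30}])

```text
t: 38.05
eef_pos: [0.5198, 0.2456, 0.0968]
eef_rot: [-0.319, 1.565, 0.296]
wrist_force: [0.4, 0.2, -2.1]
width: 0.0414
```

```bash
python3 div.py 11|head -1
```

```text
t 38.05 pos [519.8 245.6  96.8] x [-0.013 -0.017 -1.   ] jawdeg 112.4 q [ 0.3   0.38 -0.15  1.06 -0.01 -0.09] F [ 0.4  0.2 -2.1] w 41.4
```

View pics/zside11.png

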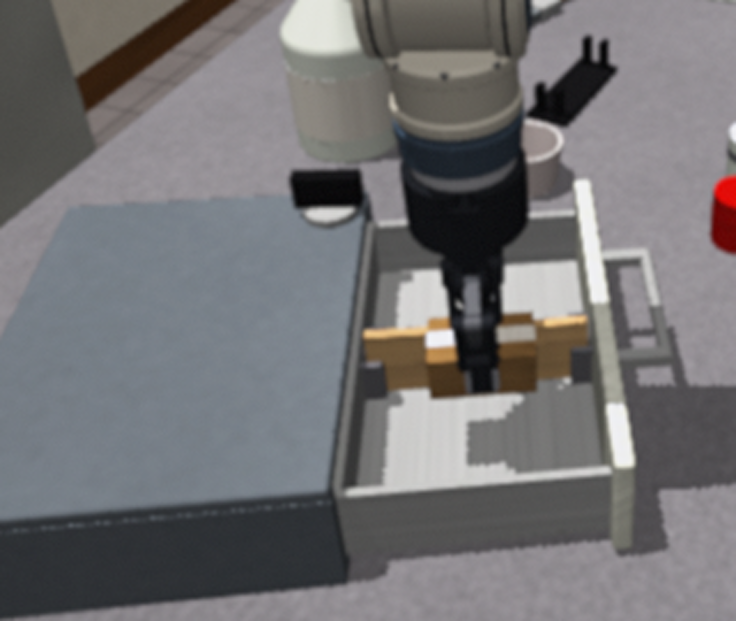

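>>> apply_moves(moves=[{"translation": [0,3,-8],"yaw": 0,"gripper": 30},{"translation": [0,3,-9],"yaw": 0,"gripper": 30},{"translation": [0,0,-9],"yaw": 0,"gripper": 30},{"translation": [0,0,-9],"yaw": 0,"gripper": 30},{"translation": [0,0,-9],"yaw": 0,"gripper": 30},{"translation": [0,0,-9],"yaw": 0,"gripper": 30},{"translation": [0,0,-8],"yaw": 0,"gripper": 30},{"translation": [0,0,-4],"yaw": 0,"gripper": 30},{"translation": [0,0,-1],"yaw": 0,"gripper": 30}])

```text
t: 39.38
eef_pos: [0.5199, 0.2525, 0.0268]
eef_rot: [-0.319, 1.563, 0.297]
wrist_force: [0.4, 0.2, -1.1]
width: 0.0413
```

```bash
python3 -c "from h import *;st()"
```

```text
t 39.38 pos [519.9 252.5  26.8] x [-0.011 -0.017 -1.   ] jawdeg 112.5 q [ 0.31  0.45 -0.24  0.9  -0.01 -0.08] F [ 0.4  0.2 -1.1] w 41.3
```

>>> apply_moves(moves=[{"translation": [0,0,-1],"yaw": 0,"gripper": 56},{"translation": [0,0,0],"yaw": 0,"gripper": 56},{"translation": [0,0,0],"yaw": 0,"gripper": 56},{"translation": [0,0,8],"yaw": 0,"gripper": 56},{"translation": [0,0,15],"yaw": 0,"gripper": 56},{"translation": [0,0,25],"yaw": 0,"gripper": 56},{"translation": [0,0,35],"yaw": 0,"gripper": 56},{"translation": [0,0,35],"yaw": 0,"gripper": 74},{"translation": [0,0,10],"yaw": 0,"gripper": 74},{"translation": [0,0,0],"yaw": 0,"gripper": 74}])

```text
t: 40.62
eef_pos: [0.5206, 0.2527, 0.1642]
eef_rot: [-0.318, 1.557, 0.297]
wrist_force: [0.1, -1.0, -0.1]
width: 0.0739
```

```bash
python3 scan.py 12 | grep -v tape; python3 div.py 12b|tail -3
```

```text
t 40.62 pos [520.6 252.7 164.2] x [-0.005 -0.015 -1.   ] jawdeg 112.5 q [ 0.31  0.34 -0.03  1.21 -0.01 -0.08] F [ 0.1 -1.  -0.1] w 73.9
top carton1 0.86 [177. 223. 205. 258.] z 57.1 [513.3 250.1  62.9  42.8  23.3] [127. 109.  84.]
top tub1 0.92 [460. 286. 487. 306.] z 58.5 [ 408.  -387.9   50.    50.4   88.4] [  8. 121. 116.]
top tub1 0.76 [415. 293. 445. 320.] z 59.0 [ 378.2 -290.1   48.3   50.1   86.9] [160. 160. 159.]
top tub1 0.74 [432. 343. 462. 374.] z 59.2 [ 269.1 -330.2   49.5   50.5    3.2] [  5. 123. 118.]
top tub1 0.58 [320. 288. 342. 312.] z 59.5 [390.9 -66.7  49.3  48.5  76.9] [182.  30.  25.]
top tub1 0.57 [361. 290. 387. 308.] z 59.0 [ 394.7 -165.5   43.4   48.3    0.8] [178. 178. 178.]
top divider 0.8 [201. 190. 230. 265.] z 78.2 [546.8 189.  165.5   8.6  22.5] [109.  93.  64.]
top cup 0.77 [332. 188. 361. 218.] z 51.0 [610.8 -94.6  68.   67.5  26.3] [142. 140. 138.]
side carton1 0.97 [227. 348. 277. 389.] z 56.1 [519.1 252.2  70.8  45.2  21.4] [145. 121.  95.]
side carton1 0.55 [196. 319. 299. 348.] z 76.8 [526.9 239.  165.4 118.9  22.8] [115.  93.  65.]
side tub1 0.
[... 245 characters left out ...]
44.8   52.6    3. ] [  8. 104. 104.]
side tub1 0.73 [348. 258. 374. 292.] z 57.0 [391.3 -63.9  48.7  50.9  17.3] [141.  15.  13.]
side tub1 0.64 [364. 191. 387. 218.] z 56.7 [ 409.4 -386.4   48.    50.8   13.8] [ 19. 113. 114.]
side divider 0.57 [198. 318. 298. 349.] z 76.8 [529.6 201.6 139.4 136.8  56.4] [114.  92.  65.]
side cup 0.83 [257. 230. 284. 265.] z 49.7 [599.2 -93.3  46.1  75.7   3.7] [125. 117. 116.]
t 41.23 pos [520.4 252.6 163.3] x [-0.007 -0.015 -1.   ] jawdeg 112.5 q [ 0.31  0.34 -0.03  1.21 -0.01 -0.08] F [ 0.1  0.4 -0.7] w 74.0
side 0.91 [198. 317. 295. 349.] 2282 rect [552.6 192.6 187.9 151.1  79. ] z [0.02  0.053 0.077] u [0.4982 0.5792 0.6584] v [-0.0361 -0.0301 -0.0279]
```

View pics/zside12b.png

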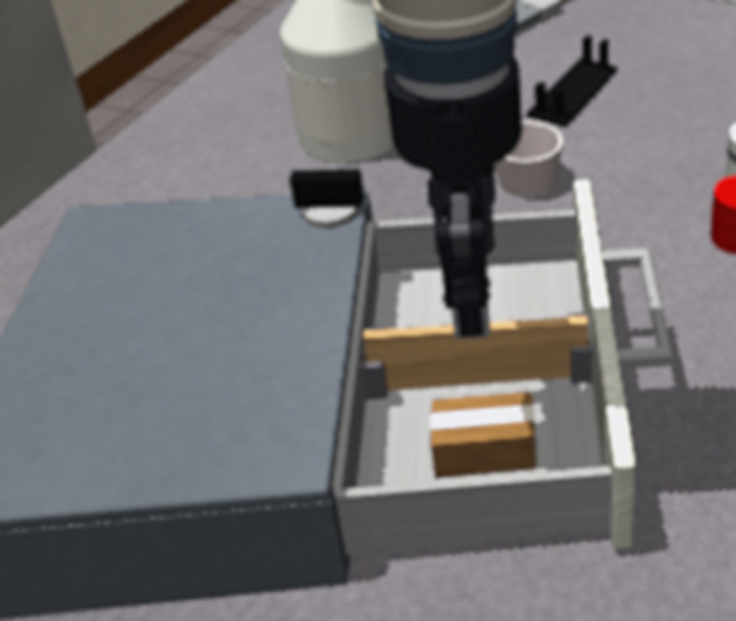

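>>> apply_moves(moves=[{"translation": [-6,-20,0],"yaw": 0,"gripper": 74},{"translation": [-12,-40,0],"yaw": 0,"gripper": 74},{"translation": [-14,-47,0],"yaw": 0,"gripper": 74},{"translation": [-14,-47,0],"yaw": 0,"gripper": 74},{"translation": [-14,-47,0],"yaw": 0,"gripper": 74},{"translation": [-14,-47,0],"yaw": 0,"gripper": 74},{"translation": [-14,-47,0],"yaw": 0,"gripper": 74},{"translation": [-12,-40,0],"yaw": 0,"gripper": 74},{"translation": [-10,-30,0],"yaw": 0,"gripper": 74},{"translation": [-5,-18,0],"yaw": 0,"gripper": 74}])

```text
t: 42.68
eef_pos: [0.3942, -0.1456, 0.1636]
eef_rot: [-0.321, 1.557, 0.294]
wrist_force: [-0.6, 0.4, -0.3]
width: 0.0738
```

```bash
python3 -c "
from h import *;st()
c=camera('side');W=cloud(c)
for d in trace('side','tub1'):
    P=W[d['mask']];P=P[np.isfinite(P[:,0])];T=P[np.abs(P[:,2]-.056)<.005]
    if len(T)>20: print(round(d['score'],2),np.round(d['box']),np.median(T,0).round(3),c['img'][d['mask']].mean(0).round())
"
```

```text
t 42.67 pos [ 394.2 -145.6  163.6] x [-0.004 -0.019 -1.   ] jawdeg 112.5 q [-0.54  0.07 -0.39  1.1  -0.02 -0.93] F [-0.6  0.4 -0.3] w 73.8
0.94 [373. 209. 396. 238.] [ 0.376 -0.284  0.055] [148. 149. 147.]
0.87 [348. 259. 371. 292.] [ 0.391 -0.062  0.055] [144.  18.  16.]
0.73 [415. 205. 440. 234.] [ 0.269 -0.325  0.055] [ 11. 105. 105.]
0.72 [358. 233. 379. 260.] [ 0.395 -0.16   0.055] [160. 159. 158.]
0.68 [366. 189. 388. 218.] [ 0.423 -0.381  0.055] [ 39. 101. 102.]
```

>>> apply_moves(moves=[{"translation": [1,-7,-5],"yaw": 0,"gripper": 74},{"translation": [1,-7,-12],"yaw": 0,"gripper": 74},{"translation": [0,-5,-15],"yaw": 0,"gripper": 74},{"translation": [0,0,-15],"yaw": 0,"gripper": 74},{"translation": [0,0,-15],"yaw": 0,"gripper": 74},{"translation": [0,0,-10],"yaw": 0,"gripper": 74},{"translation": [0,0,-4],"yaw": 0,"gripper": 74},{"translation": [0,0,0],"yaw": 0,"gripper": 74}])

```text
t: 43.78
eef_pos: [0.396, -0.1635, 0.0813]
eef_rot: [-0.323, 1.558, 0.298]
wrist_force: [0.2, 0.0, 0.1]
width: 0.0738
```

```bash
python3 -c "from h import *;st()"
```

```text
t 43.77 pos [ 396.  -163.5   81.3] x [-0.007 -0.017 -1.   ] jawdeg 112.7 q [-0.58  0.16 -0.52  0.89 -0.02 -0.97] F [0.2 0.  0.1] w 73.8
```

>>> apply_moves(moves=[{"translation": [0,-1,-8],"yaw": 0,"gripper": 74},{"translation": [0,-0.5,-10],"yaw": 0,"gripper": 74},{"translation": [0,0,-10],"yaw": 0,"gripper": 74},{"translation": [0,0,-10],"yaw": 0,"gripper": 74},{"translation": [0,0,-10],"yaw": 0,"gripper": 74},{"translation": [0,0,-9],"yaw": 0,"gripper": 74},{"translation": [0,0,-5],"yaw": 0,"gripper": 74},{"translation": [0,0,-2],"yaw": 0,"gripper": 74},{"translation": [0,0,0],"yaw": 0,"gripper": 74}])

```text
t: 44.9
eef_pos: [0.3963, -0.1653, 0.0132]
eef_rot: [-0.323, 1.558, 0.298]
wrist_force: [0.7, -0.5, 0.8]
width: 0.0739
```

```bash
python3 -c "
from h import *;st()
cv2.imwrite('pics/t13.png',cv2.resize(camera('side')['img'][150:310,300:500,::-1],None,fx=3,fy=3))"
```

```text
t 44.9 pos [ 396.3 -165.3   13.2] x [-0.006 -0.018 -1.   ] jawdeg 112.7 q [-0.58  0.24 -0.63  0.7  -0.02 -0.97] F [ 0.7 -0.5  0.8] w 73.9
```

View pics/t13.png

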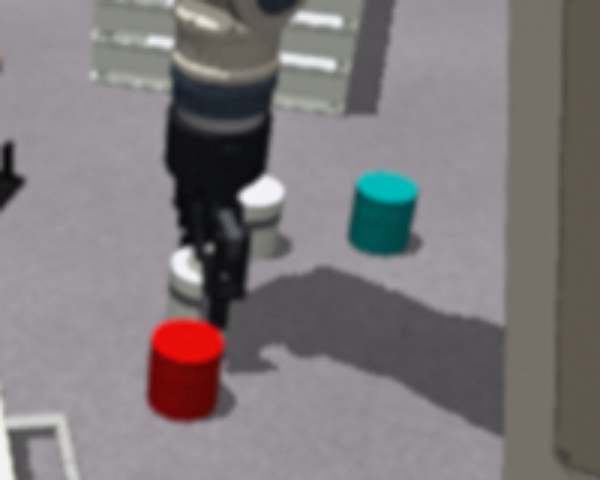

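>>> apply_moves(moves=[{"translation": [0,0,2],"yaw": 0,"gripper": 40},{"translation": [0,0,0],"yaw": 0,"gripper": 40},{"translation": [0,0,0],"yaw": 0,"gripper": 40},{"translation": [0,0,0],"yaw": 0,"gripper": 40},{"translation": [0,0,8],"yaw": 0,"gripper": 40},{"translation": [0,0,15],"yaw": 0,"gripper": 40},{"translation": [0,0,25],"yaw": 0,"gripper": 40},{"translation": [0,0,35],"yaw": 0,"gripper": 40},{"translation": [0,0,35],"yaw": 0,"gripper": 40},{"translation": [0,0,20],"yaw": 0,"gripper": 40}], newtons=40)

```text
t: 46.2
eef_pos: [0.3952, -0.1646, 0.1598]
eef_rot: [-0.323, 1.558, 0.298]
wrist_force: [0.6, 0.2, -1.7]
width: 0.0511
```

```bash
python3 -c "
from h import *;st()
cv2.imwrite('pics/t14.png',cv2.resize(camera('side')['img'][100:310,250:500,::-1],None,fx=3,fy=2.8))"
```

```text
t 46.2 pos [ 395.2 -164.6  159.8] x [-0.007 -0.017 -1.   ] jawdeg 112.7 q [-0.58  0.09 -0.38  1.1  -0.02 -0.97] F [ 0.6  0.2 -1.7] w 51.1
```

View pics/t14.png

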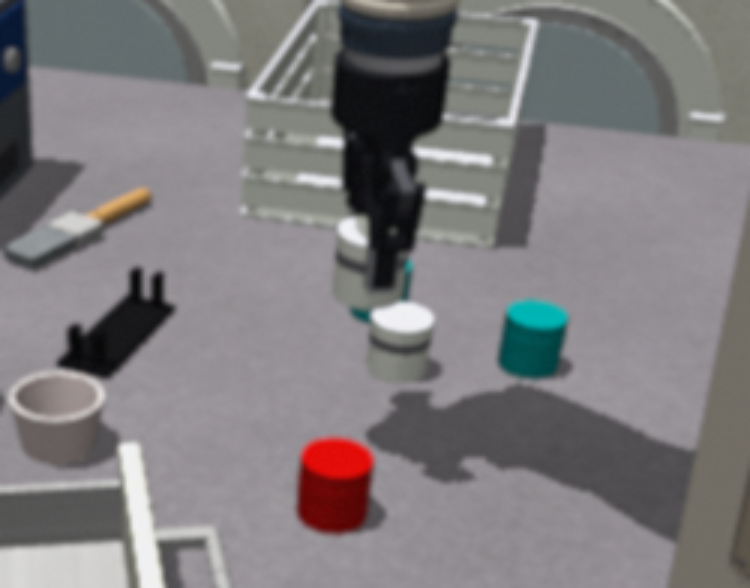

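>>> apply_moves(moves=[{"translation": [12,17,0],"yaw": 0,"gripper": 40},{"translation": [23,33,0],"yaw": 0,"gripper": 40},{"translation": [26,38,0],"yaw": 0,"gripper": 40},{"translation": [26,38,0],"yaw": 0,"gripper": 40},{"translation": [26,38,0],"yaw": 0,"gripper": 40},{"translation": [26,38,0],"yaw": 0,"gripper": 40},{"translation": [26,38,0],"yaw": 0,"gripper": 40},{"translation": [20,30,0],"yaw": 0,"gripper": 40},{"translation": [12,17,0],"yaw": 0,"gripper": 40},{"translation": [0,0,0],"yaw": 0,"gripper": 40}])

```text
t: 47.5
eef_pos: [0.5969, 0.132, 0.1589]
eef_rot: [-0.324, 1.559, 0.294]
wrist_force: [1.0, 0.0, -1.3]
width: 0.0512
```

```bash
python3 -c "from h import *;st()"
```

```text
t 47.5 pos [596.9 132.  158.9] x [-0.006 -0.021 -1.   ] jawdeg 112.5 q [ 0.09  0.4   0.04  1.22 -0.02 -0.3 ] F [ 1.   0.  -1.3] w 51.2
```

>>> apply_moves(moves=[{"translation": [3,1.5,-6],"yaw": 0,"gripper": 40},{"translation": [3,1,-10],"yaw": 0,"gripper": 40},{"translation": [0,0,-12],"yaw": 0,"gripper": 40},{"translation": [0,0,-12],"yaw": 0,"gripper": 40},{"translation": [0,0,-12],"yaw": 0,"gripper": 40},{"translation": [0,0,-12],"yaw": 0,"gripper": 40},{"translation": [0,0,-8],"yaw": 0,"gripper": 40},{"translation": [0,0,-4],"yaw": 0,"gripper": 40},{"translation": [0,0,0],"yaw": 0,"gripper": 40}])

```text
t: 48.62
eef_pos: [0.6014, 0.132, 0.0765]
eef_rot: [-0.322, 1.562, 0.292]
wrist_force: [0.0, -0.6, -1.4]
width: 0.0512
```

```bash
python3 div.py 15
```

```text
t 48.62 pos [601.4 132.   76.5] x [-0.009 -0.021 -1.   ] jawdeg 112.4 q [ 0.09  0.46 -0.08  1.04 -0.02 -0.3 ] F [ 0.  -0.6 -1.4] w 51.2
top 0.75 [327. 187. 360. 217.] 773 rect [611.3 -93.5  71.8  69.1  85.8] z [0.0005 0.0084 0.0512] u [0.4956 0.5343 0.5622] v [-0.3519 -0.3227 -0.2884]
top 0.49 [219. 229. 228. 261.] 138 rect [491.6 136.5 127.7  49.6  63.9] z [0.0166 0.0537 0.5123] u [0.4741 0.5276 0.5693] v [-0.1192 -0.0373 -0.0333]
side 0.6 [198. 319. 297. 349.] 2310 rect [547.7 190.1 165.6  12.5  22.4] z [0.0212 0.0545 0.077 ] u [0.4984 0.5806 0.6583] v [-0.0359 -0.0302 -0.0281]
side 0.59 [185. 262. 330. 422.] 13912 rect [534.7 135.3 251.2 398.3  21.9] z [0.0132 0.0317 0.0946] u [0.4427 0.5642 0.6692] v [-0.1718  0.0081  0.118 ]
```

View pics/ztop15.png

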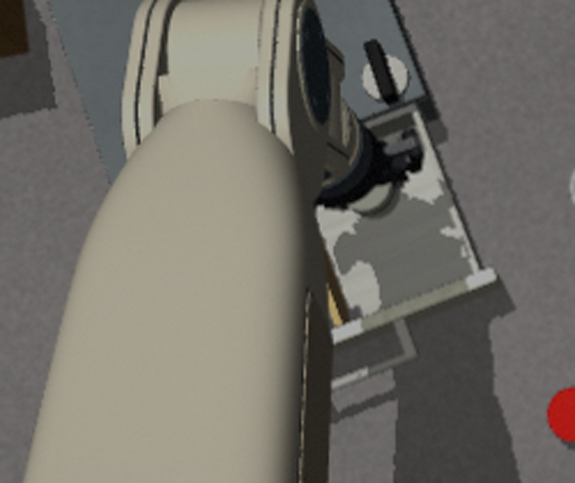

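View pics/zside15.png

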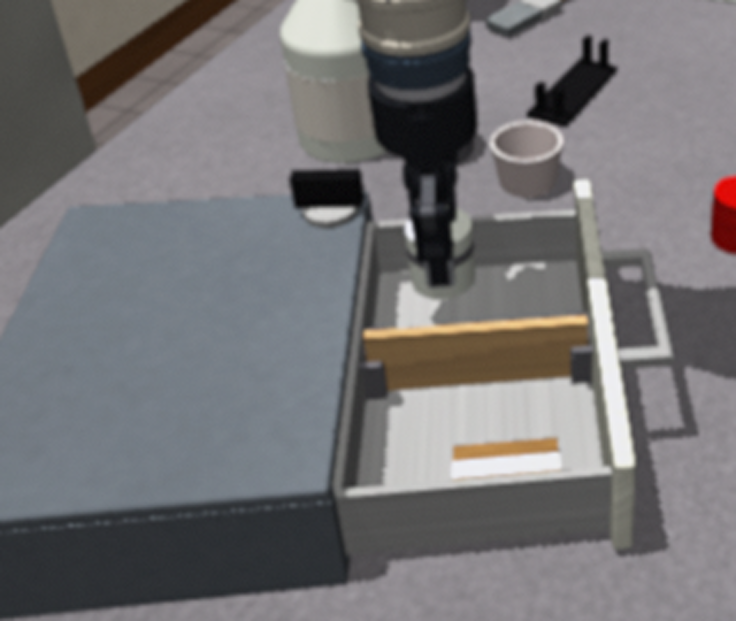

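The carton was knocked toward the left wall but is still in the left half. I lower the tub.

>>> apply_moves(moves=[{"translation": [0,0,-8],"yaw": 0,"gripper": 40},{"translation": [0,0,-9],"yaw": 0,"gripper": 40},{"translation": [0,0,-9],"yaw": 0,"gripper": 40},{"translation": [0,0,-8],"yaw": 0,"gripper": 40},{"translation": [0,0,-5],"yaw": 0,"gripper": 40},{"translation": [0,0,-2],"yaw": 0,"gripper": 40},{"translation": [0,0,0],"yaw": 0,"gripper": 40}])

```text
t: 49.7
eef_pos: [0.6024, 0.1322, 0.0345]
eef_rot: [-0.322, 1.558, 0.292]
wrist_force: [0.4, -0.0, -1.2]
width: 0.0513
```

```bash
python3 -c "from h import *;st()"
```

```text
t 49.7 pos [602.4 132.2  34.5] x [-0.006 -0.021 -1.   ] jawdeg 112.4 q [ 0.09  0.49 -0.14  0.95 -0.02 -0.3 ] F [ 0.4 -0.  -1.2] w 51.3
```

>>> apply_moves(moves=[{"translation": [0,0,-1],"yaw": 0,"gripper": 64},{"translation": [0,0,0],"yaw": 0,"gripper": 64},{"translation": [0,0,0],"yaw": 0,"gripper": 64},{"translation": [0,0,8],"yaw": 0,"gripper": 64},{"translation": [0,0,15],"yaw": 0,"gripper": 64},{"translation": [0,0,25],"yaw": 0,"gripper": 64},{"translation": [0,0,35],"yaw": 0,"gripper": 64},{"translation": [0,0,35],"yaw": 0,"gripper": 74},{"translation": [0,0,10],"yaw": 0,"gripper": 74},{"translation": [0,0,0],"yaw": 0,"gripper": 74}])

```text
t: 50.95
eef_pos: [0.6024, 0.1322, 0.1706]
eef_rot: [-0.322, 1.555, 0.291]
wrist_force: [-0.5, -0.3, -0.3]
width: 0.0741
```

```bash
python3 scan.py 16 | grep -E "pos|tub|carton"; python3 div.py 16b|tail -2
```

```text
t 50.95 pos [602.4 132.2 170.6] x [-0.002 -0.02  -1.   ] jawdeg 112.4 q [ 0.09  0.4   0.07  1.25 -0.02 -0.3 ] F [-0.5 -0.3 -0.3] w 74.1
top carton1 0.5 [386. 190. 449. 219.] z 41.5 [ 618.8 -270.9  130.    30.5   82. ] [29. 28. 29.]
top tub1 0.89 [433. 342. 460. 373.] z 58.9 [ 269.1 -330.3   50.5   49.6   88.2] [  4. 113. 109.]
top tub1 0.83 [226. 193. 260. 217.] z 76.8 [600.4 131.5  50.7  49.7  72.3] [141. 142. 140.]
top tub1 0.76 [458. 284. 487. 302.] z 58.8 [ 409.  -387.9   47.9   51.     0.6] [  4. 113. 108.]
top tub1 0.62 [417. 295. 443. 320.] z 59.2 [ 377.1 -289.6   50.1   48.2   37.9] [148. 149. 148.]
top tub1 0.61 [202. 165. 298. 293.] z 94.4 [489.7  94.7 105.1 237.1  52.9] [125. 124. 118.]
top tub1 0.56 [319. 288. 343. 311.] z 59.1 [390.8 -66.4  47.7  50.3   1.2] [167.  28.  23.]
side carton1 0.67 [235. 370. 283. 387.] z 56.5 [492.2 281.8  70.   29.6  21.5] [211. 193. 174.]
side tub1 0.96 [222. 288. 244. 321.] z 75.5 [594.1 153.1  49.6  97.5  20.8] [164. 164. 162.]
side tub1 0.8 [368. 208. 397. 240.] z 56.8 [ 376.6 -289.3   46.5   49.1   32.9] [145. 146. 144.]
side tub1 0.73 [413. 206. 437. 235.] z 56.6 [ 270.  -327.8   49.5   49.4   30.6] [ 22. 106. 106.]
side tub1 0.66 [365. 190. 389. 217.] z 56.5 [ 401.2 -351.5   48.2  122.7    8.7] [ 25. 114. 114.]
side tub1 0.57 [349. 260. 372. 292.] z 57.0 [390.4 -62.1  49.7  46.8  17.1] [139.  13.  12.]
side 0.97 [195. 318. 297. 350.] 2416 rect [560.6 166.9 168.4  87.   22.5] z [0.0197 0.0539 0.0772] u [0.5002 0.583  0.66  ] v [-0.0365 -0.0301 -0.0278]
side 0.52 [167. 252. 200. 280.] 692 rect [700.7 126.8  54.5  29.8  14.3] z [0.0957 0.1171 0.1361] u [0.6682 0.695  0.7216] v [-0.1625 -0.153  -0.138 ]
```

View pics/zside16b.png

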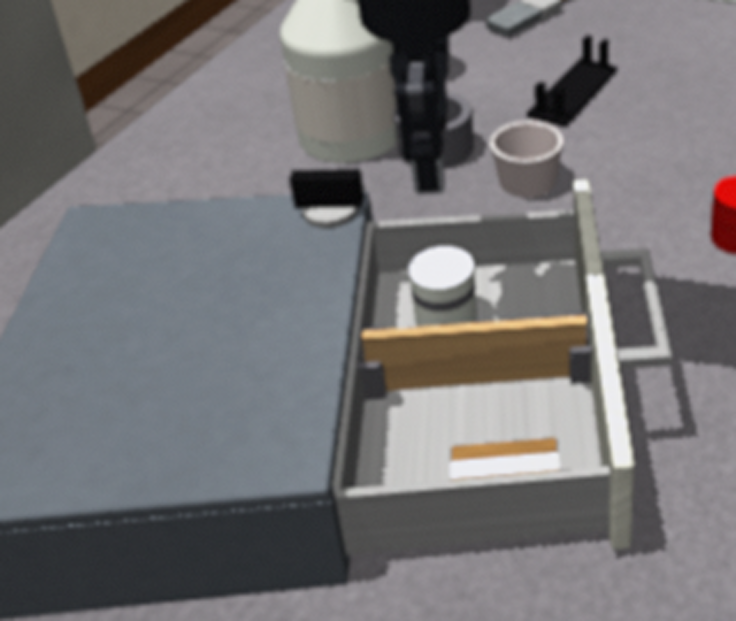

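Tub 1 is standing in the right rear. Next is tub 2.

>>> apply_moves(moves=[{"translation": [-11,-20,0],"yaw": 0,"gripper": 74},{"translation": [-22,-41,0],"yaw": 0,"gripper": 74},{"translation": [-27,-51,0],"yaw": 0,"gripper": 74},{"translation": [-27,-51,0],"yaw": 0,"gripper": 74},{"translation": [-27,-51,0],"yaw": 0,"gripper": 74},{"translation": [-27,-51,0],"yaw": 0,"gripper": 74},{"translation": [-27,-51,0],"yaw": 0,"gripper": 74},{"translation": [-25,-46,0],"yaw": 0,"gripper": 74},{"translation": [-18,-34,0],"yaw": 0,"gripper": 74},{"translation": [-8,-16,0],"yaw": 0,"gripper": 74}])

```text
t: 53.0
eef_pos: [0.3759, -0.2903, 0.1707]
eef_rot: [-0.328, 1.552, 0.291]
wrist_force: [0.2, -0.3, -0.4]
width: 0.074
```

```bash
python3 -c "
from h import *;st()
c=camera('side');W=cloud(c)
for d in trace('side','tub1'):
    P=W[d['mask']];P=P[np.isfinite(P[:,0])];T=P[np.abs(P[:,2]-.056)<.005]
    if len(T)>20: print(round(d['score'],2),np.round(d['box']),np.median(T,0).round(3),c['img'][d['mask']].mean(0).round())
"
```

```text
t 53.0 pos [ 375.9 -290.3  170.7] x [ 0.001 -0.024 -1.   ] jawdeg 112.6 q [-0.83  0.15 -0.28  1.12 -0.02 -1.22] F [ 0.2 -0.3 -0.4] w 74.0
0.84 [348. 259. 373. 291.] [ 0.391 -0.06   0.055] [145.  12.  10.]
0.82 [416. 207. 437. 237.] [ 0.269 -0.326  0.055] [11. 78. 78.]
0.77 [222. 288. 247. 322.] [0.59  0.153 0.056] [171. 171. 168.]
0.61 [365. 190. 388. 217.] [ 0.407 -0.38   0.055] [ 27. 121. 122.]
0.56 [370. 206. 397. 236.] [ 0.377 -0.286  0.055] [152. 153. 151.]
```

Unmoved. I descend, 1.5 mm further in x.

>>> apply_moves(moves=[{"translation": [1,0,-6],"yaw": 0,"gripper": 74},{"translation": [0.5,0,-12],"yaw": 0,"gripper": 74},{"translation": [0,0,-15],"yaw": 0,"gripper": 74},{"translation": [0,0,-15],"yaw": 0,"gripper": 74},{"translation": [0,0,-15],"yaw": 0,"gripper": 74},{"translation": [0,0,-12],"yaw": 0,"gripper": 74},{"translation": [0,0,-5],"yaw": 0,"gripper": 74},{"translation": [0,0,0],"yaw": 0,"gripper": 74}])

```text
t: 54.1
eef_pos: [0.3796, -0.2843, 0.0842]
eef_rot: [-0.331, 1.552, 0.298]
wrist_force: [-0.4, -0.4, -0.0]
width: 0.074
```

```bash
python3 -c "from h import *;st()"
```

```text
t 54.1 pos [ 379.6 -284.3   84.2] x [ 0.    -0.021 -1.   ] jawdeg 113.0 q [-0.81  0.22 -0.43  0.91 -0.01 -1.21] F [-0.4 -0.4 -0. ] w 74.0
```

>>> apply_moves(moves=[{"translation": [-1,-2.5,-8],"yaw": 0,"gripper": 74},{"translation": [-1,-2.5,-10],"yaw": 0,"gripper": 74},{"translation": [0,-1,-10],"yaw": 0,"gripper": 74},{"translation": [0,0,-10],"yaw": 0,"gripper": 74},{"translation": [0,0,-10],"yaw": 0,"gripper": 74},{"translation": [0,0,-10],"yaw": 0,"gripper": 74},{"translation": [0,0,-6],"yaw": 0,"gripper": 74},{"translation": [0,0,-2],"yaw": 0,"gripper": 74},{"translation": [0,0,0],"yaw": 0,"gripper": 74}])

```text
t: 55.22
eef_pos: [0.3776, -0.2911, 0.014]
eef_rot: [-0.331, 1.551, 0.297]
wrist_force: [-0.4, 0.7, 0.1]
width: 0.074
```

```bash
python3 -c "
from h import *;st()
cv2.imwrite('pics/t17.png',cv2.resize(camera('side')['img'][150:310,300:500,::-1],None,fx=3,fy=3))"
```

```text
t 55.23 pos [ 377.6 -291.1   14. ] x [ 0.001 -0.022 -1.   ] jawdeg 113.0 q [-0.82  0.3  -0.53  0.72 -0.01 -1.22] F [-0.4  0.7  0.1] w 74.0
```

View pics/t17.png

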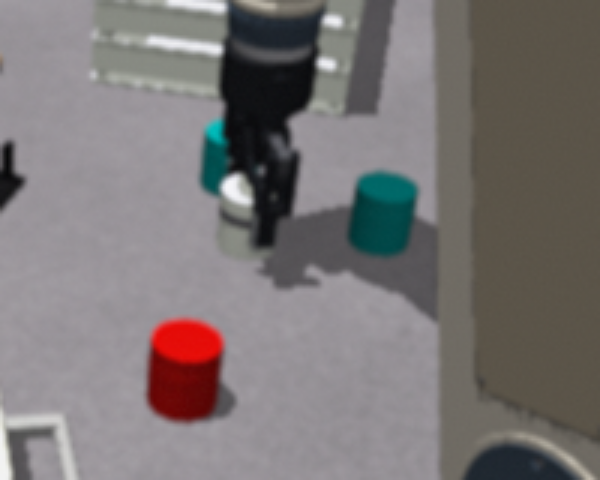

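>>> apply_moves(moves=[{"translation": [0,0,1],"yaw": 0,"gripper": 40},{"translation": [0,0,0],"yaw": 0,"gripper": 40},{"translation": [0,0,0],"yaw": 0,"gripper": 40},{"translation": [0,0,0],"yaw": 0,"gripper": 40},{"translation": [0,0,8],"yaw": 0,"gripper": 40},{"translation": [0,0,15],"yaw": 0,"gripper": 40},{"translation": [0,0,25],"yaw": 0,"gripper": 40},{"translation": [0,0,35],"yaw": 0,"gripper": 40},{"translation": [0,0,35],"yaw": 0,"gripper": 40},{"translation": [0,0,20],"yaw": 0,"gripper": 40}], newtons=40)

```text
t: 56.52
eef_pos: [0.3767, -0.2901, 0.159]
eef_rot: [-0.33, 1.552, 0.299]
wrist_force: [0.8, -0.4, -1.7]
width: 0.0514
```

```bash
python3 -c "from h import *;st()"
```

```text
t 56.52 pos [ 376.7 -290.1  159. ] x [-0.    -0.021 -1.   ] jawdeg 113.0 q [-0.82  0.16 -0.3   1.1  -0.01 -1.22] F [ 0.8 -0.4 -1.7] w 51.4
```

>>> apply_moves(moves=[{"translation": [8,20,0],"yaw": 0,"gripper": 40},{"translation": [15,37,0],"yaw": 0,"gripper": 40},{"translation": [18,45,0],"yaw": -0.5,"gripper": 40},{"translation": [19,48,0],"yaw": 0,"gripper": 40},{"translation": [19,48,0],"yaw": 0,"gripper": 40},{"translation": [19,48,0],"yaw": 0,"gripper": 40},{"translation": [19,48,0],"yaw": 0,"gripper": 40},{"translation": [18,45,0],"yaw": 0,"gripper": 40},{"translation": [15,37,0],"yaw": 0,"gripper": 40},{"translation": [8,20,0],"yaw": 0,"gripper": 40}])

```text
t: 57.78
eef_pos: [0.5381, 0.1169, 0.1665]
eef_rot: [-0.324, 1.547, 0.282]
wrist_force: [-0.2, -1.2, -2.0]
width: 0.0511
```

```bash
python3 -c "from h import *;st()"
```

```text
t 57.77 pos [538.1 116.9 166.5] x [ 0.007 -0.026 -1.   ] jawdeg 112.2 q [ 0.08  0.28 -0.11  1.17 -0.03 -0.31] F [-0.2 -1.2 -2. ] w 51.1
```

>>> apply_moves(moves=[{"translation": [1,-4,0],"yaw": 0,"gripper": 40},{"translation": [1,-4,-8],"yaw": 0,"gripper": 40},{"translation": [0,0,-12],"yaw": 0,"gripper": 40},{"translation": [0,0,-14],"yaw": 0,"gripper": 40},{"translation": [0,0,-14],"yaw": 0,"gripper": 40},{"translation": [0,0,-14],"yaw": 0,"gripper": 40},{"translation": [0,0,-10],"yaw": 0,"gripper": 40},{"translation": [0,0,-4],"yaw": 0,"gripper": 40},{"translation": [0,0,0],"yaw": 0,"gripper": 40}])

```text
t: 58.9
eef_pos: [0.5389, 0.1073, 0.0846]
eef_rot: [-0.324, 1.55, 0.282]
wrist_force: [0.8, 0.4, -1.5]
width: 0.0513
```

```bash
python3 div.py 18|head -1
```

```text
t 58.9 pos [538.9 107.3  84.6] x [ 0.005 -0.026 -1.   ] jawdeg 112.1 q [ 0.06  0.34 -0.25  0.98 -0.03 -0.33] F [ 0.8  0.4 -1.5] w 51.3
```

View pics/zside18.png

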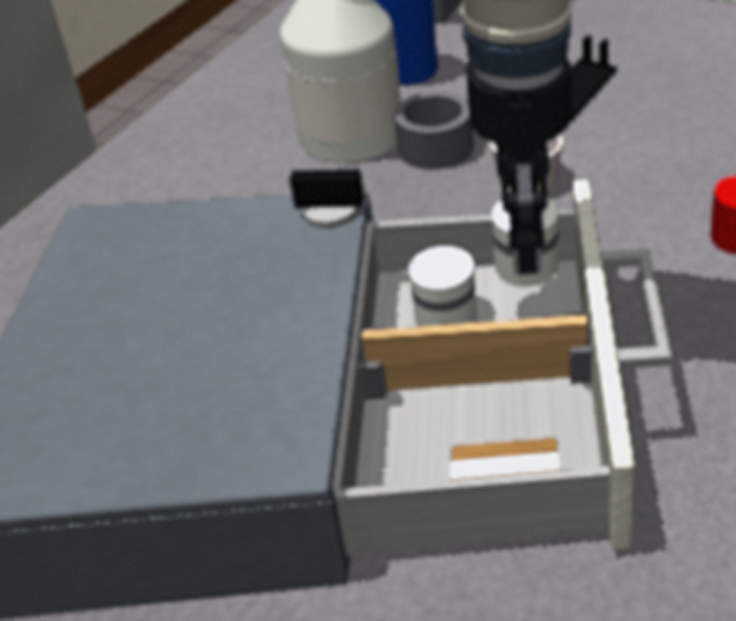

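>>> apply_moves(moves=[{"translation": [0.5,0.5,-8],"yaw": 0,"gripper": 40},{"translation": [0,0,-9],"yaw": 0,"gripper": 40},{"translation": [0,0,-9],"yaw": 0,"gripper": 40},{"translation": [0,0,-9],"yaw": 0,"gripper": 40},{"translation": [0,0,-8],"yaw": 0,"gripper": 40},{"translation": [0,0,-4],"yaw": 0,"gripper": 40},{"translation": [0,0,-2],"yaw": 0,"gripper": 40},{"translation": [0,0,0],"yaw": 0,"gripper": 40}])

```text
t: 60.1
eef_pos: [0.5408, 0.1083, 0.0343]
eef_rot: [-0.324, 1.545, 0.282]
wrist_force: [0.1, -0.2, -2.3]
width: 0.0511
```

```bash
python3 -c "from h import *;st()"
```

```text
t 60.1 pos [540.8 108.3  34.3] x [ 0.009 -0.025 -1.   ] jawdeg 112.1 q [ 0.06  0.39 -0.32  0.85 -0.03 -0.33] F [ 0.1 -0.2 -2.3] w 51.1
```

>>> apply_moves(moves=[{"translation": [0,0,-1],"yaw": 0,"gripper": 64},{"translation": [0,0,0],"yaw": 0,"gripper": 64},{"translation": [0,0,0],"yaw": 0,"gripper": 64},{"translation": [0,0,8],"yaw": 0,"gripper": 64},{"translation": [0,0,15],"yaw": 0,"gripper": 64},{"translation": [0,0,25],"yaw": 0,"gripper": 64},{"translation": [0,0,35],"yaw": 0,"gripper": 64},{"translation": [0,0,35],"yaw": 0,"gripper": 64},{"translation": [0,0,10],"yaw": 0,"gripper": 40},{"translation": [0,0,0],"yaw": 0,"gripper": 0}])

```text
t: 61.35
eef_pos: [0.5409, 0.1081, 0.1705]
eef_rot: [-0.324, 1.541, 0.281]
wrist_force: [0.1, -1.0, -0.3]
width: 0.0284
```

```bash
python3 scan.py 19 | grep -E "pos|tub|carton|div"; python3 div.py 19b|tail -2
```

```text
t 61.35 pos [540.9 108.1 170.5] x [ 0.013 -0.025 -1.   ] jawdeg 112.1 q [ 0.06  0.28 -0.11  1.17 -0.03 -0.33] F [ 0.1 -1.  -0.3] w 28.4
top tub1 0.94 [458. 283. 487. 304.] z 58.9 [ 409.6 -388.1   49.6   49.5   77.4] [  4. 114. 109.]
top tub1 0.93 [241. 221. 266. 246.] z 76.6 [532.1 103.5  34.8  50.3  24.5] [141. 142. 140.]
top tub1 0.65 [434. 341. 461. 372.] z 58.8 [ 269.3 -330.4   50.7   49.5   89.7] [  7. 113. 108.]
top tub1 0.65 [321. 287. 342. 312.] z 59.1 [390.7 -66.3  47.8  50.3   1.1] [168.  29.  23.]
top tub1 0.57 [232. 193. 259. 205.] z 76.9 [596.1 105.1  94.6  22.6  48.4] [149. 149. 148.]
top divider 0.53 [220. 239. 233. 262.] z 78.1 [478.8 126.8 119.3  37.7  66.9] [104.  91.  63.]
side carton1 0.77 [235. 368. 283. 389.] z 57.3 [490.4 288.1  71.2  43.9  22.1] [210. 192. 173.]
side tub1 0.94 [418. 207. 436. 235.] z 56.4 [ 270.1 -325.1   48.    46.1   15. ] [ 10. 100. 100.]
side tub1 0.92 [250. 283. 283. 322.] z 75.6 [540.3 108.5  50.1  50.9  18.6] [164. 165. 163.]
side tub1 0.6 [367. 190. 389. 217.] z 56.1 [ 407.3 -384.5   51.2   47.9   67.3] [ 13. 100. 100.]
side tub1 0.57 [219. 287. 246. 325.] z 75.3 [593.2 152.4  49.3  94.2  23.9] [164. 164. 162.]
side divider 0.89 [196. 319. 296. 348.] z 77.0 [549.7 190.1 165.2  12.3  22.5] [120.  97.  68.]
side divider 0.74 [184. 253. 334. 421.] z 94.2 [515.8 154.8 284.8 234.3  89.2] [134. 134. 132.]
side divider 0.43 [254. 231. 285. 266.] z 50.3 [573.    4.9  68.2 276.6  21.1] [120. 113. 112.]
top 0.69 [219. 236. 230. 262.] 171 rect [497.1 168.3  55.2  11.4  26.1] z [0.0198 0.0666 0.0782] u [0.4971 0.5229 0.55  ] v [-0.038  -0.0371 -0.0305]
side 0.65 [196. 318. 295. 349.] 2352 rect [558.5 166.6 166.9  85.9  22.1] z [0.02   0.0546 0.0771] u [0.5006 0.5816 0.6599] v [-0.0365 -0.0301 -0.028 ]
```

View pics/zside19b.png

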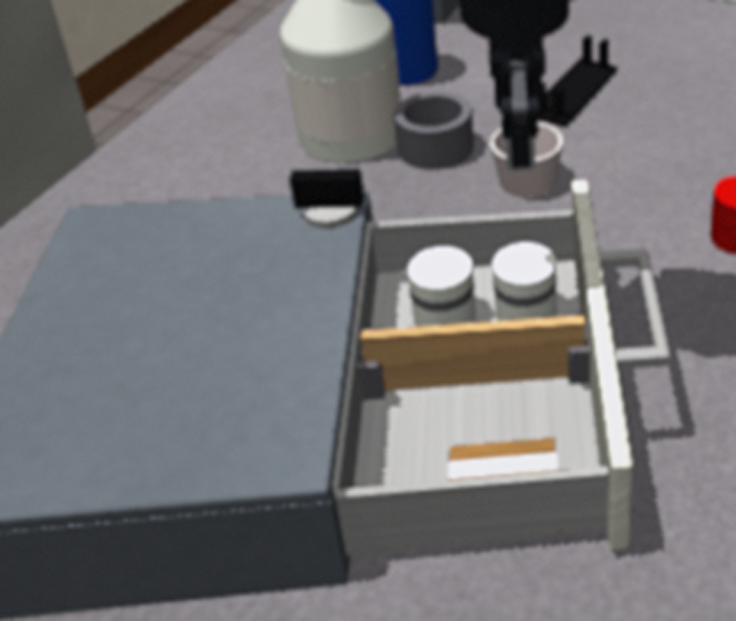

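View pics/top19.png

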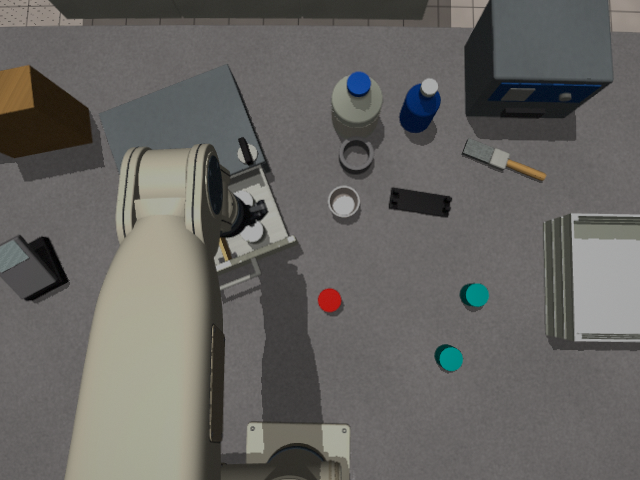

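Both tubs and the carton are in the drawer. I move in front of the handle with the fingers shut.

>>> apply_moves(moves=[{"translation": [-15,1,0],"yaw": 0,"gripper": 0},{"translation": [-25,2,0],"yaw": 0,"gripper": 0},{"translation": [-30,2,0],"yaw": 0,"gripper": 0},{"translation": [-30,3,0],"yaw": 0,"gripper": 0},{"translation": [-30,3,0],"yaw": 0,"gripper": 0},{"translation": [-20,2,0],"yaw": 0,"gripper": 0},{"translation": [-8,0,0],"yaw": 0,"gripper": 0},{"translation": [0,0,0],"yaw": 0,"gripper": 0}])

```text
t: 63.15
eef_pos: [0.3716, 0.1214, 0.1693]
eef_rot: [-0.324, 1.543, 0.282]
wrist_force: [-0.4, 0.3, 0.6]
width: -0.0
```

```bash
python3 -c "from h import *;st()"
```

```text
t 63.15 pos [371.6 121.4 169.3] x [ 0.012 -0.025 -1.   ] jawdeg 112.2 q [ 0.12  0.01 -0.43  1.11 -0.03 -0.27] F [-0.4  0.3  0.6] w -0.0
```

>>> apply_moves(moves=[{"translation": [0,-2,-8],"yaw": 0,"gripper": 0},{"translation": [0,-2,-14],"yaw": 0,"gripper": 0},{"translation": [0,0,-16],"yaw": 0,"gripper": 0},{"translation": [0,0,-16],"yaw": 0,"gripper": 0},{"translation": [0,0,-16],"yaw": 0,"gripper": 0},{"translation": [0,0,-12],"yaw": 0,"gripper": 0},{"translation": [0,0,-6],"yaw": 0,"gripper": 0},{"translation": [0,0,0],"yaw": 0,"gripper": 0}])

```text
t: 64.15
eef_pos: [0.3752, 0.1159, 0.075]
eef_rot: [-0.323, 1.545, 0.28]
wrist_force: [-0.0, 0.4, -0.2]
width: -0.0002
```

```bash
python3 -c "
from h import *;st()
cv2.imwrite('pics/t20.png',cv2.resize(camera('side')['img'][200:400,150:400,::-1],None,fx=3,fy=3))"
```

```text
t 64.15 pos [375.2 115.9  75. ] x [ 0.01  -0.026 -1.   ] jawdeg 112.0 q [ 0.11  0.11 -0.61  0.85 -0.03 -0.28] F [-0.   0.4 -0.2] w -0.2
```

View pics/t20.png

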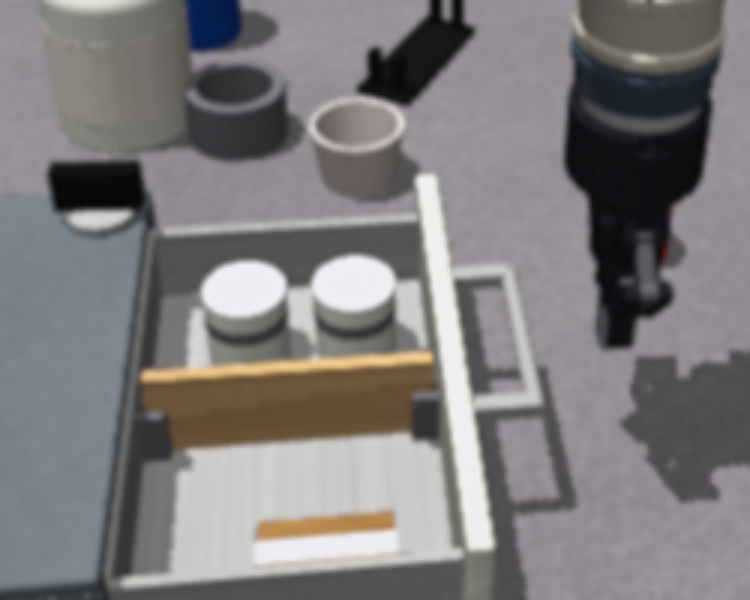

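>>> apply_moves(moves=[{"translation": [9.2,3.8,0],"yaw": 0,"gripper": 0},{"translation": [9.2,3.8,0],"yaw": 0,"gripper": 0},{"translation": [9.2,3.8,0],"yaw": 0,"gripper": 0},{"translation": [9.2,3.8,0],"yaw": 0,"gripper": 0},{"translation": [11,4.6,0],"yaw": 0,"gripper": 0},{"translation": [13,5.4,0],"yaw": 0,"gripper": 0},{"translation": [13,5.4,0],"yaw": 0,"gripper": 0},{"translation": [13,5.4,0],"yaw": 0,"gripper": 0},{"translation": [13,5.4,0],"yaw": 0,"gripper": 0},{"translation": [13,5.4,0],"yaw": 0,"gripper": 0}])

```text
t: 65.45
eef_pos: [0.4962, 0.1658, 0.0763]
eef_rot: [-0.323, 1.543, 0.279]
wrist_force: [-1.8, -1.4, 2.2]
width: 0.0001
```

```bash
python3 -c "from h import *;st()"; python3 div.py 21 | tail -2
```

```text
t 65.45 pos [496.2 165.8  76.3] x [ 0.011 -0.026 -1.   ] jawdeg 112.0 q [ 0.18  0.31 -0.33  0.93 -0.03 -0.21] F [-1.8 -1.4  2.2] w 0.1
top 0.35 [331. 187. 361. 219.] 803 rect [615.  -92.5  80.3  69.6  12.3] z [-0.001   0.0085  0.0517] u [0.495  0.5343 0.5669] v [-0.3516 -0.3219 -0.2873]
side 0.56 [198. 288. 230. 325.] 884 rect [629.4 146.   50.5  53.2  11.8] z [0.0308 0.0696 0.0758] u [0.6129 0.6362 0.662 ] v [-0.1268 -0.0909 -0.0797]
```

View pics/zside21.png

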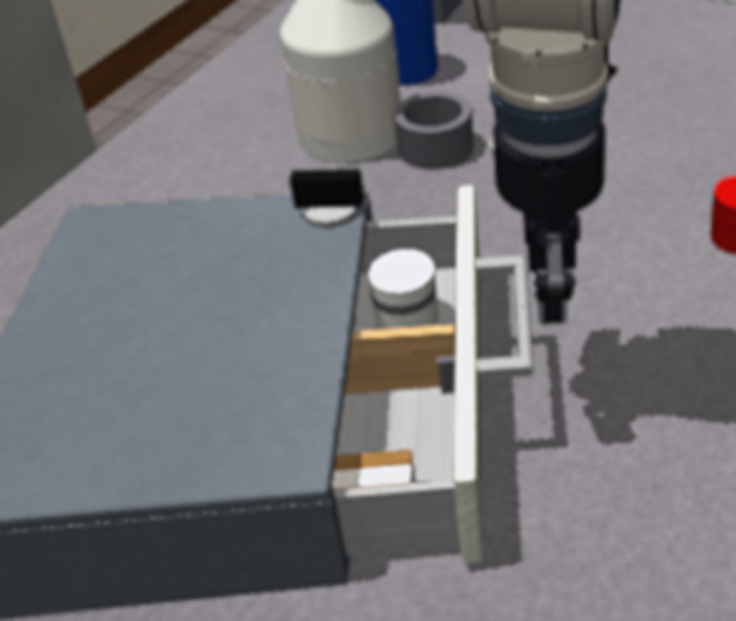

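>>> apply_moves(moves=[{"translation": [11,4.6,0],"yaw": 0,"gripper": 0},{"translation": [11,4.6,0],"yaw": 0,"gripper": 0},{"translation": [11,4.6,0],"yaw": 0,"gripper": 0},{"translation": [11,4.6,0],"yaw": 0,"gripper": 0},{"translation": [9,3.7,0],"yaw": 0,"gripper": 0},{"translation": [7,2.9,0],"yaw": 0,"gripper": 0},{"translation": [4,1.6,0],"yaw": 0,"gripper": 0}])

```text
t: 66.53
eef_pos: [0.5626, 0.1937, 0.0758]
eef_rot: [-0.323, 1.545, 0.279]
wrist_force: [-2.0, -0.6, 1.0]
width: -0.0003
```

```bash
python3 -c "from h import *;st()"
```

```text
t 66.53 pos [562.6 193.7  75.8] x [ 0.01  -0.027 -1.   ] jawdeg 112.0 q [ 0.2   0.42 -0.15  1.   -0.03 -0.18] F [-2.  -0.6  1. ] w -0.3
```

>>> apply_moves(moves=[{"translation": [2.5,1,0],"yaw": 0,"gripper": 0},{"translation": [2.5,1,0],"yaw": 0,"gripper": 0},{"translation": [1,0.4,0],"yaw": 0,"gripper": 0}])

```text
t: 66.9
eef_pos: [0.5688, 0.1962, 0.0758]
eef_rot: [-0.323, 1.545, 0.279]
wrist_force: [-1.2, 0.7, 0.5]
width: 0.0001
```

```bash
python3 -c "from h import *;st()"
```

```text
t 66.9 pos [568.8 196.2  75.8] x [ 0.009 -0.027 -1.   ] jawdeg 112.0 q [ 0.21  0.43 -0.13  1.01 -0.03 -0.18] F [-1.2  0.7  0.5] w 0.1
```

>>> apply_moves(moves=[{"translation": [2,0.8,0],"yaw": 0,"gripper": 0},{"translation": [2,0.8,0],"yaw": 0,"gripper": 0},{"translation": [1,0.4,0],"yaw": 0,"gripper": 0}])

```text
t: 67.28
eef_pos: [0.5718, 0.1975, 0.0757]
eef_rot: [-0.324, 1.55, 0.279]
wrist_force: [-7.7, -3.2, 5.6]
width: 0.0002
```

```bash
python3 -c "from h import *;st()"; python3 bay.py | head -1; python3 div.py 22 >/dev/null
```

```text
t 67.28 pos [571.8 197.5  75.7] x [ 0.005 -0.028 -1.   ] jawdeg 112.0 q [ 0.21  0.44 -0.12  1.01 -0.03 -0.18] F [-7.7 -3.2  5.6] w 0.2
t 67.28 pos [571.8 197.5  75.7] x [ 0.005 -0.028 -1.   ] jawdeg 112.0 q [ 0.21  0.44 -0.12  1.01 -0.03 -0.18] F [-7.7 -3.2  5.6] w 0.2Traceback (most recent call last):
  File "bay.py", line 12, in <module>
    print(cam,'front edge',rect(W[F]),'u',np.percentile(u[F],[1,10,50,90,99]).round(4),'v',np.percentile(v[F],[.5,99.5]).round(4))
                                          ~~~~~~~~~~~~~^^^^^^^^^^^^^^^^^^^^^^
    return _quantile_unchecked(
        a, q, axis, out, overwrite_input, method, keepdims, weights)
    return _ureduce(a,
                    func=_quantile_ureduce_func,
    ...<5 lines>...
                    overwrite_input=overwrite_input,
                    method=method)
    r = func(a, **kwargs)
    result = _quantile(arr,
                       quantiles=q,
    ...<2 lines>...
                       out=out,
                       weights=wgt)
    slices_having_nans = np.isnan(arr[-1, ...])
                                  ~~~^^^^^^^^^
IndexError: index -1 is out of bounds for axis 0 with size 0
```

View pics/zside22.png

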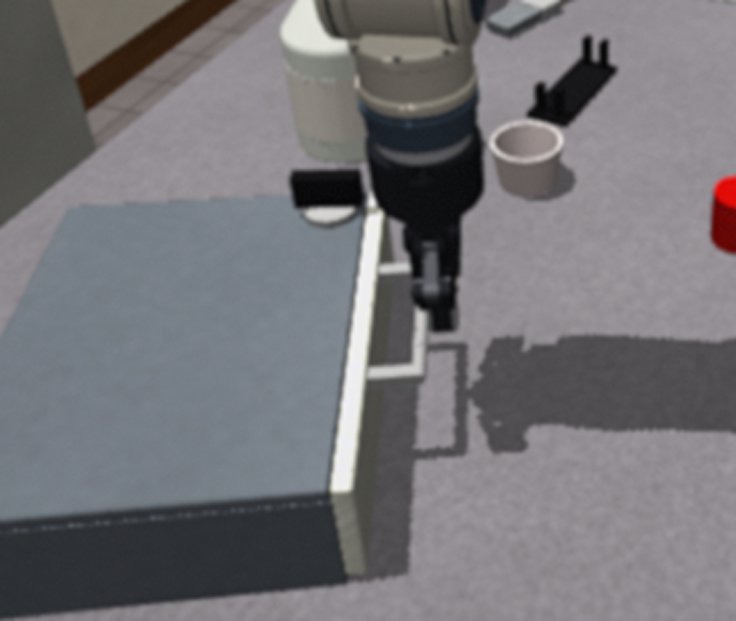

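>>> apply_moves(moves=[{"translation": [1.5,0.6,0],"yaw": 0,"gripper": 0},{"translation": [0.5,0.2,0],"yaw": 0,"gripper": 0},{"translation": [-10,-4,0],"yaw": 0,"gripper": 0},{"translation": [-20,-8,0],"yaw": 0,"gripper": 0},{"translation": [-20,-8,10],"yaw": 0,"gripper": 0},{"translation": [0,0,30],"yaw": 0,"gripper": 0},{"translation": [0,0,40],"yaw": 0,"gripper": 0},{"translation": [0,0,30],"yaw": 0,"gripper": 45},{"translation": [0,0,0],"yaw": 0,"gripper": 45}])

```text
t: 68.65
eef_pos: [0.5183, 0.1764, 0.1892]
eef_rot: [-0.324, 1.55, 0.279]
wrist_force: [0.0, -0.0, -0.7]
width: 0.0358
```

```bash
cat > shut.py <<'E'
from h import *
st()
a=np.radians(22.4);ex=np.array([np.cos(a),np.sin(a)]);ey=np.array([-ex[1],ex[0]])
for cam in("top","side"):
    c=camera(cam);W=cloud(c).reshape(-1,3);W=W[np.isfinite(W[:,0])]
    Z=W[(W[:,2]>.075)&(W[:,2]<.1)&(W[:,0]>.45)&(W[:,1]>.02)&(W[:,1]<.5)]
    u=Z[:,:2]@ex;v=Z[:,:2]@ey
    H=(u<.63)&(v>-.1)&(v<.03);F=(Z[:,2]>.09)&(u>.62)&(v>-.16)
    print(cam,'handle u',np.percentile(u[H],[1,50]).round(4) if H.any() else None,'front u',np.percentile(u[F],[.5,1,2]).round(4))
    d=[x for x in trace(cam,'lock_grip')]
    for x in d[:2]:
        P=W0=cloud(c)[x['mask']];P=P[np.isfinite(P[:,0])];zt=np.percentile(P[:,2],97);T=P[P[:,2]>zt-.006]
        print('  lock',round(x['score'],2),round(zt,3),rect(T))
E
python3 shut.py
```

```text
t 68.65 pos [518.3 176.4 189.2] x [ 0.006 -0.028 -1.   ] jawdeg 112.0 q [ 0.19  0.27 -0.07  1.23 -0.03 -0.19] F [ 0.  -0.  -0.7] w 35.8
top handle u [0.6122 0.617 ] front u [0.6532 0.6548 0.6578]
  lock 0.67 0.137 [702.9 116.8  55.9  13.4  20.2]
side handle u [0.6137 0.6192] front u [0.6488 0.6545 0.6569]
  lock 0.78 0.136 [702.  119.5  52.6  14.4  21.1]
```

The drawer is shut (the handle is even about 4 mm further in than at the start), and the knob is still unlocked at about 0.04 rad. Now the knob.

>>> apply_moves(moves=[{"translation": [15,-5,0],"yaw": -0.5,"gripper": 45},{"translation": [30,-9,0],"yaw": -0.5,"gripper": 45},{"translation": [35,-11,0],"yaw": -0.5,"gripper": 45},{"translation": [35,-11,0],"yaw": 0,"gripper": 45},{"translation": [30,-10,0],"yaw": 0,"gripper": 45},{"translation": [20,-7,0],"yaw": 0,"gripper": 45},{"translation": [10,-3,0],"yaw": 0,"gripper": 45},{"translation": [0,0,0],"yaw": 0,"gripper": 45}])

```text
t: 69.85
eef_pos: [0.7009, 0.1148, 0.1766]
eef_rot: [-0.301, 1.569, 0.256]
wrist_force: [0.8, 0.1, 0.7]
width: 0.045
```

```bash
python3 -c "from h import *;st()"
```

```text
t 69.85 pos [700.9 114.8 176.6] x [-0.011 -0.031 -0.999] jawdeg 110.3 q [ 0.06  0.57  0.38  1.39 -0.03 -0.3 ] F [0.8 0.1 0.7] w 45.0
```

>>> apply_moves(moves=[{"translation": [0.9,1.5,-8],"yaw": 0,"gripper": 45},{"translation": [0.8,1.4,-10],"yaw": 0,"gripper": 45},{"translation": [0,0,-10],"yaw": 0,"gripper": 45},{"translation": [0,0,-8],"yaw": 0,"gripper": 45},{"translation": [0,0,-4],"yaw": 0,"gripper": 45},{"translation": [0,0,0],"yaw": 0,"gripper": 45}])

```text
t: 70.6
eef_pos: [0.7005, 0.1193, 0.1339]
eef_rot: [-0.302, 1.57, 0.258]
wrist_force: [-0.9, -0.2, 0.8]
width: 0.0448
```

```bash
python3 -c "
from h import *;st()
cv2.imwrite('pics/t23.png',cv2.resize(camera('side')['img'][150:350,80:330,::-1],None,fx=3,fy=3))"
```

```text
t 70.6 pos [700.5 119.3 133.9] x [-0.012 -0.03  -0.999] jawdeg 110.4 q [ 0.06  0.58  0.29  1.3  -0.03 -0.29] F [-0.9 -0.2  0.8] w 44.8
```

View pics/t23.png

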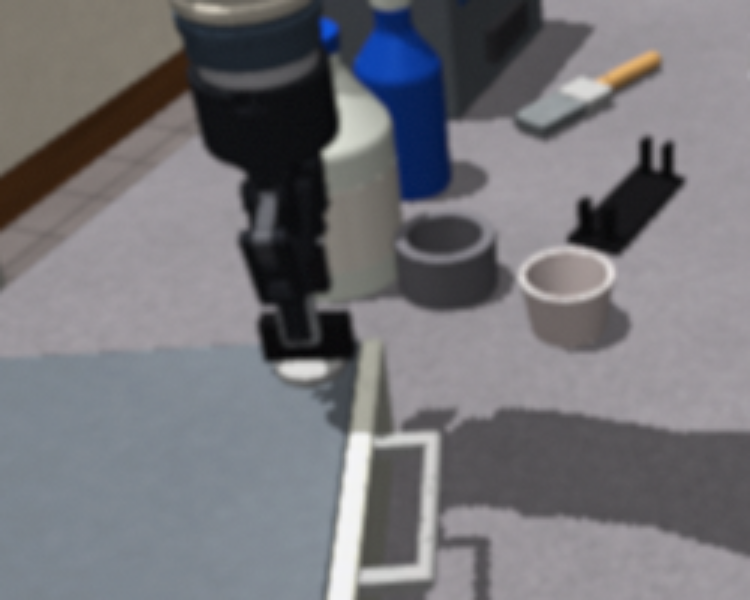

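>>> apply_moves(moves=[{"translation": [1,-0.7,-6],"yaw": 0,"gripper": 45},{"translation": [1,-0.7,-8],"yaw": 0,"gripper": 45},{"translation": [0,0,-7],"yaw": 0,"gripper": 45},{"translation": [0,0,-3],"yaw": 0,"gripper": 45},{"translation": [0,0,0],"yaw": 0,"gripper": 45},{"translation": [0,0,0],"yaw": 0,"gripper": 5},{"translation": [0,0,0],"yaw": 0,"gripper": 5},{"translation": [0,0,0],"yaw": 0,"gripper": 5},{"translation": [0,0,0],"yaw": 0,"gripper": 5}], newtons=25)

```text
t: 71.78
eef_pos: [0.7032, 0.1172, 0.1091]
eef_rot: [-0.301, 1.568, 0.257]
wrist_force: [1.0, -0.0, -1.0]
width: 0.0137
```

```bash
python3 -c "from h import *;st()"
```

```text
t 71.78 pos [703.2 117.2 109.1] x [-0.01  -0.031 -0.999] jawdeg 110.4 q [ 0.06  0.6   0.26  1.24 -0.03 -0.29] F [ 1. -0. -1.] w 13.7
```

>>> apply_moves(moves=[{"translation": [0,0,0],"yaw": -5,"gripper": 5},{"translation": [0,0,0],"yaw": -8,"gripper": 5},{"translation": [0,0,0],"yaw": -8,"gripper": 5},{"translation": [0,0,0],"yaw": -8,"gripper": 5},{"translation": [0,0,0],"yaw": -8,"gripper": 5}])

```text
t: 72.4
eef_pos: [0.7031, 0.1185, 0.1091]
eef_rot: [0.228, 1.581, -0.258]
wrist_force: [0.1, -0.3, -1.8]
width: 0.0137
```

```bash
python3 -c "from h import *;st()"
```

```text
t 72.4 pos [703.1 118.5 109.1] x [-0.027 -0.015 -1.   ] jawdeg 72.3 q [ 0.06  0.61  0.27  1.27 -0.01  0.36] F [ 0.1 -0.3 -1.8] w 13.7
```

>>> apply_moves(moves=[{"translation": [0,0,0],"yaw": -8,"gripper": 5},{"translation": [0,0,0],"yaw": -8,"gripper": 5},{"translation": [0,0,0],"yaw": -8,"gripper": 5},{"translation": [0,0,0],"yaw": -8,"gripper": 5},{"translation": [0,0,0],"yaw": -6,"gripper": 5},{"translation": [0,0,0],"yaw": -3,"gripper": 5}])

```text
t: 73.15
eef_pos: [0.7039, 0.1197, 0.1091]
eef_rot: [0.814, 1.44, -0.826]
wrist_force: [-0.5, -1.3, -1.2]
width: 0.0134
```

```bash
python3 -c "from h import *;st();print(ctrl.state()['wrist_torque'])"
```

```text
t 73.15 pos [703.9 119.7 109.1] x [-0.027  0.008 -1.   ] jawdeg 29.9 q [0.05 0.61 0.27 1.26 0.01 1.1 ] F [-0.5 -1.3 -1.2] w 13.4
[ 0.06018582 -0.2740766   0.05158763]
```

>>> apply_moves(moves=[{"translation": [0,0,0],"yaw": -1.5,"gripper": 5},{"translation": [0,0,0],"yaw": 0,"gripper": 45},{"translation": [0,0,0],"yaw": 0,"gripper": 45},{"translation": [0,0,0],"yaw": 0,"gripper": 45},{"translation": [0,0,8],"yaw": 0,"gripper": 45},{"translation": [0,0,20],"yaw": 0,"gripper": 45},{"translation": [0,0,30],"yaw": 0,"gripper": 45},{"translation": [0,0,30],"yaw": 0,"gripper": 45},{"translation": [-40,-20,20],"yaw": 0,"gripper": 45},{"translation": [-60,-20,0],"yaw": 0,"gripper": 45}])

```text
t: 74.4
eef_pos: [0.6046, 0.08, 0.221]
eef_rot: [0.832, 1.432, -0.842]
wrist_force: [0.3, 0.2, 0.8]
width: 0.0448
```

>>> apply_moves(moves=[{"translation": [-50,-30,0],"yaw": 0,"gripper": 45},{"translation": [-50,-30,0],"yaw": 0,"gripper": 45},{"translation": [-20,-10,0],"yaw": 0,"gripper": 45},{"translation": [0,0,0],"yaw": 0,"gripper": 45},{"translation": [0,0,0],"yaw": 0,"gripper": 45}])

```text
t: 75.03
eef_pos: [0.4786, 0.0079, 0.2259]
eef_rot: [0.834, 1.425, -0.839]
wrist_force: [-0.7, -0.0, 0.6]
width: 0.0451
```

```bash
python3 shut.py; python3 scan.py 24 | grep -E "cup|tape"
```

```text
t 75.03 pos [478.6   7.9 225.9] x [-0.018  0.007 -1.   ] jawdeg 28.6 q [-0.16  0.15 -0.13  1.31  0.    0.91] F [-0.7 -0.   0.6] w 45.1
top handle u [0.612  0.6176] front u [0.653  0.6546 0.6578]
  lock 0.69 0.136 [702.8 117.4  14.7  54.2  29.8]
side handle u [0.6136 0.6192] front u [0.6468 0.6544 0.6568]
  lock 0.86 0.136 [702.7 118.7  12.9  55.1  28.5]
  lock 0.74 0.098 [719.  259.  293.5 311.7  22.4]
top cup 0.63 [331. 189. 359. 220.] z 50.7 [609.1 -95.   67.2  67.4  46.4] [128. 126. 124.]
top tape 0.71 [339. 136. 374. 176.] z 50.2 [ 721.6 -121.7   77.2   78.1   35.7] [65. 64. 64.]
side cup 0.68 [255. 231. 281. 266.] z 50.1 [611.8 -91.8  66.1  71.8  18.4] [127. 119. 117.]
side tape 0.81 [210. 217. 244. 255.] z 48.4 [ 723.5 -119.7   75.2   81.3   23.1] [65. 64. 68.]
```

View pics/top24.png

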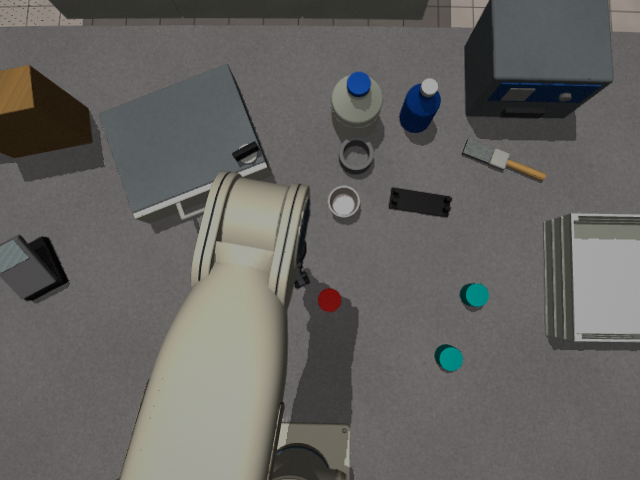

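View pics/side24.png

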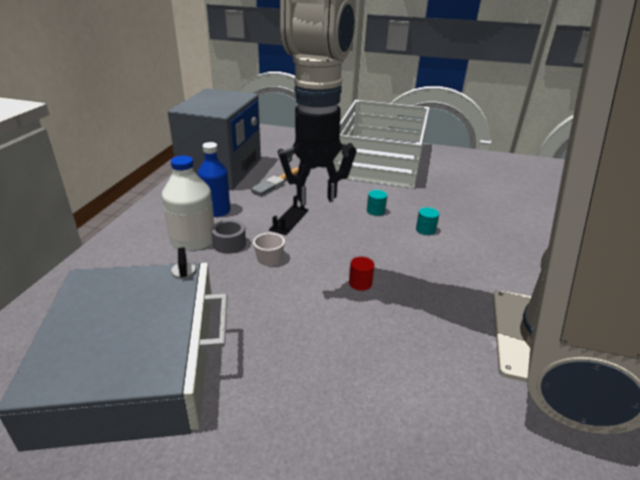

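The drawer is shut, the knob bar is at about -61° (roughly 1.45 rad), the cup and tape have not moved, and the arm is clear.

```bash
python3 -c "
from rig import ctrl
print(ctrl.sign_off())"
```

```text
the job is handed in; nothing more can be done
None
```

The job is done and handed in at about 75 s. I opened the drawer and stood the divider in its slots. The one carton on the counter went in the left half and both white tubs in the right half. Then I pushed the drawer shut and turned the knob clockwise to its stop.

**Last checks:**
- **Drawer:** the cameras put the handle about 4 mm further in than at the start, and the push met a firm stop.
- **Knob:** the bar sits at about 1.45 rad in both camera views.
- **Divider:** before shutting, it measured upright with its lower edge on the floor.
- **Bystanders:** cup and tape are within about 2 mm of where they started, and the gripper is clear of everything.

**Worth knowing:**
- **Carton knocked aside:** it was shoved towards the left wall partway through. It stayed in the left half, about 113 mm left of the middle by the side camera, so I left it there.
- **Not seen after shutting:** the contents were last fully in view before the push. Midway through it, the front tub was still standing and the divider was still in its slot. The carton showed only in part and the rear tub was already under the unit's top.
- **Camera disagreement:** the two views differ by 2 to 4 mm, which is near the stated calibration error.

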